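Change over the parts on an overarm router's index carriage

ROBOT

A 7-joint arm with a two-finger parallel gripper is mounted at the origin on the work surface. World frame = base frame: x ahead of the robot, y to its left, z up, the work surface at z = 0. Lengths are in mm, angles in rad, forces in N, time in s.
With the tool pointing down it reaches from about 400 to 850 mm from the base axis. Payload 4.5 kg.
Tool frame: the origin (TCP) lies at the very end of the fingers, on their centre line; the grasp point (between the pads) lies ctrl.pinch_z behind it (ctrl.pinch_z is the distance from the TCP to the grasp point, in mm); z points along the fingers, y is the direction in which the jaws open and shut (so a half turn about z gives the same grasp; the last joint's range is limited). The gripper opens to 85 mm and grips with 20 to 120 N. Pads are 22 mm wide; open, the fingers measure 114 mm over their backs; the gripper's body (76 mm by 85 mm) begins 54 mm behind the grasp point. The pads swing forward as they close: fully open they stand 13 mm farther back than shut.
Start: joints at [-1.121, 0.689, -0.195, 1.565, 0.157, 0.902, -0.215], TCP at [252.435, 571.779, 231.317] pointing down, gripper open.
Joint ranges: [-3.01, 3.01], [-0.46, 2.08], [-1.47, 1.51], [0.13, 2.56], [-1, 4.14], [0.04, 2.09], [-2.66, 2.66]. Speed limits (rad/s): [2.57, 2.57, 3.14, 3.14, 3.14, 3.14, 3.14].

INTERFACE

Orientations are given as a rotation vector (axis times angle).
In Python, from station import ctrl gives the robot as it stands.
- The arm moves only by the tool drive_tool, never from a script. Its argument "series" is a list of rows, each a list of 5 numbers: the shift along the tool's x, y, z normalised to -1 to 1, where 1 is 120 mm, then the turn about the tool's z normalised to -1 to 1, where 1 is 2 pi rad, then the gripper command: -1 is fully open, 1 is shut, values between are in proportion. In form: [[dx, dy, dz, twist, grip], ...]. A call has 1 to 5 rows; each row is the pose to reach, as a shift and turn from the pose measured when the call began, along the tool's axes at that moment, turning the shorter way round; what a row does not reach only later rows make up. A row lasts 1/8 s, in which the tool goes at most 62.5 mm and 10.7 degrees, less where a joint would pass 70% of its speed; a pose out of reach is approached as far as the arm can. A call with a number of a shift or a turn outside -1 to 1 is refused whole. A call with a gripper value outside its range is refused whole. The fingers move at their own pace and stop on an object; "squeeze" is the grip in N (left out, the last holds). Time passes only in rows, so rows that repeat a pose let the fingers close. It gives the time, the measured TCP pose, the force and the opening at its end, in the units of the state.
- ctrl.observe(): the state, without advancing time (a new reading comes with each control period).
- ctrl.read_camera(name): name is "side" or "top"; returns a dict with "image" (480x640x3 uint8, red, green, blue), "z_map" (480x640 float32, mm along the optical axis (not along the pixel's ray), 0 where there is no reading), "camera_matrix" (3x3 intrinsics, pixels), "eye" and "attitude" of the camera in the world. Camera axes: x right, y down, z forward; pixel columns grow to the right and rows downward; lengths in mm; the calibration is good to about 2 mm. A picture is of the moment at which its call begins.
- ctrl.sign_off(): hands the job in, once; it reports no verdict.
The state is a dict: "clock": time; "joint_pos": joint angles; "qvel": joint speeds; "tau": joint torques, N m; "position": TCP position; "tool_rot": TCP orientation; "ft_force": force on the tool from outside, world axes, zero at the start; "torque": the same for the moment, N m; "opening": finger opening in mm.
Only numpy, scipy, OpenCV 4.12 (cv2) and the standard library are available. Lean on these libraries where they do the work, as an engineer would, in place of code of your own. Each camera call takes 0.05 s, during which the arm holds its last target. There are 200 camera calls.

TASK

The carriage under the router has finished its batch: pull up the index plunger, slide the carriage out to the loading hole, the last one on the index bar away from the router, and let the pin drop in, lay the slotted (routed) feet flat in the tray, not stacked, and lay all the plain blanks from the bench flat and fully down in the carriage's nests, filling from the nest nearest the router with no gap. Then pull the plunger again and slide the carriage back under the router until that nearest, first-filled nest is right below the cutter, with the pin fully home in its hole. Do not touch the router with the arm or gripper, and leave the other tools and equipment on the bench where they are.

Things in the scene. Friction and masses are not known exactly. Their poses are not given: they have to be found in the camera images.
- station: Router station fixed to the bench: green MDF base 215 x 710 x 18 mm, two rails, index bar, rear column and overarm. Origin on the bench, z up. The carriage slides along the station's y: +y towards and past the router, -y out to the loading end. x runs from the front edge (x = -115 mm, plunger side) to the rear (column at x = 125 to 205 mm). All heights below are above the bench.
- router: Router hanging from the overarm over the slide line: motor 82 mm in diameter in a 104 mm clamp ring (at 205 to 262 mm height), nose narrowing downwards to the cutter. Motor from 142 to 352 mm height. Its origin is the station's origin; for its place see cutter. Not to be touched.
- cutter (a point): The tip of the cutter, on the router's vertical axis, 105 mm above the bench (20 mm above the top of a block lying in a nest).
- index_bar: Steel index bar 24 mm wide along the station's y at its x = -95 mm, top at 32 mm height, with four 13 mm holes for the plunger pin. Its origin is the station's origin; the holes' centres are at station y = +120, +46, -28 and -218 mm (the last is the loading hole).
- carriage (a joint): Carriage position (m), growing as it is drawn out to the station's -y. Pin holes at 0.000 (nest 3 below the cutter; the start), 0.074 (nest 2 below it), 0.148 (nest 1 below it) and 0.338 (loading hole, nests clear of the router). Travel -0.004 to 0.344. Sliding friction about 2 N, light drag. Pinned, it has 1.5 mm of play each way.
- plunger (a joint): Lift of the sprung index plunger (m): 0 = pin fully home in a hole, 0.017 = fully pulled. The round-nosed 10 mm pin is clear of the bar at 0.012 and stays near 0.012 when it rests on the bar between holes. Spring 4.5 N at 0, 9 N fully pulled. Let go within about 3 mm of a hole's centre it drops in and centres the carriage.
- knob (a point): Middle of the plunger's round black knob, 29 mm in diameter, 27 mm tall, upright on the front corner of the carriage's outer end; moves with the plunger. Pin home: 83 mm high (28 mm over the carriage plate); knob top 12 mm above this point, underside 15 mm below. Axes as the station's. Grip from above, pull straight up, then move it along the slide: the carriage comes along.
- nest1 (a point): Nest 1, the leading (+y) one, nearest the router when drawn out: the point where a seated block's centre lies, 15 mm over the nest floor (floor at 55 mm height). Nests: 125 (x) by 49 mm (y), 74 mm apart in y; 12 mm tall end bars and, at both ends only, 12 mm tall side spacers; for x = -34 to +34 mm the sides are open for fingers, down to the plate. Axes as the station's.
- nest2 (a point): Nest 2, the middle one; otherwise as nest1.
- nest3 (a point): Nest 3, the outer one, next to the plunger end; otherwise as nest1.
- tray: Tray for finished feet, fixed on the bench to the right: inside 250 mm (its x) by 150 mm (its y), floor 5 mm thick, rim 13 mm high over the bench (8 mm over the floor). Origin on the bench under its centre. It takes three blocks lying side by side, across it (block length along the tray's y), 72 mm apart.
- routed1: A routed plinth foot of pale wood, 120 (x) x 44 (y) x 30 mm (z), with a through slot 50 x 16 mm along its middle; about 110 g. Origin at its centre. At the start it lies in a nest of the carriage, its length along the nest. May be absent.
- routed2: A routed plinth foot of pale wood, 120 (x) x 44 (y) x 30 mm (z), with a through slot 50 x 16 mm along its middle; about 110 g. Origin at its centre. At the start it lies in a nest of the carriage, its length along the nest. May be absent.
- routed3: A routed plinth foot of pale wood, 120 (x) x 44 (y) x 30 mm (z), with a through slot 50 x 16 mm along its middle; about 110 g. Origin at its centre. At the start it lies in a nest of the carriage, its length along the nest. May be absent.
- blank1: A plain blank of pale wood without a slot, 120 (x) x 44 (y) x 30 mm (z), about 110 g. Origin at its centre. At the start it lies flat on the bench in front of the station. May be absent.
- blank2: A plain blank of pale wood without a slot, 120 (x) x 44 (y) x 30 mm (z), about 110 g. Origin at its centre. At the start it lies flat on the bench in front of the station. May be absent.
- blank3: A plain blank of pale wood without a slot, 120 (x) x 44 (y) x 30 mm (z), about 110 g. Origin at its centre. At the start it lies flat on the bench in front of the station. May be absent.
- tape_measure: Bystander: tape measure lying flat, 72 x 66 x 38 mm, on the bench near the robot. Origin under its centre.
- sanding_block: Bystander: cork sanding block 115 x 62 x 40 mm. Origin under its centre.
- filler_tin: Bystander: low metal tin, 72 mm in diameter, 55 mm tall, beyond the tray. Origin under its centre.
- glue_bottle: Bystander: white glue bottle, 60 mm in diameter, 170 mm tall, at the left. Origin under its centre.
- bar_clamp: Bystander: bar clamp lying to the left of the station, 260 mm long, 26 mm high. Origin under the middle of the bar.

How it is judged:
By the outcome, as a careful person would: the job done as asked, in the order asked, and still so for the second after the job is handed in, with the robot touching nothing.
Of routed1, routed2, routed3 only 2 to 3 are there at a start; the rules pass over those that are not, and their reading is None.
Of blank1, blank2, blank3 only 2 to 3 are there at a start; the rules pass over those that are not, and their reading is None.
At some moment in a run one of blank1, blank2, blank3 may be knocked a few centimetres aside while the robot is not near it.
Once in a run the grip may slacken for a moment while it holds something.
It also fails if it takes over 210 s, if anything falls off the work surface, if the arm or the gripper's body presses on something with over 40 N, if the wrist force passes 120 N, or if a joint passes its speed limit or range.

## Working session

There is one attempt and no reset: what is moved stays moved. The work goes in short steps, Python scripts to look and compute and a tool call to move; the robot and the scene stay as the last step left them, time stands still between calls to the robot, and variables do not carry over. Pictures are saved under pics/ and viewed, on a budget of 14 in all, crops included, one or two more only if the job needs it, and the job is handed in when it is done.

Besides the shell and the picture viewer there is one more tool, called after "Call:" as a command line: name --pt "numbers of a row" for each row, then --argument value for the rest. drive_tool: Moves the arm, as the interface text tells. Scaled input: -1 to 1 covers 120 mm each way for a shift and 2 pi rad each way for a turn. Its arguments: {"type":"object","properties":{"series":{"type":"array","items":{"type":"array","items":{"type":"number"}}},"squeeze":{"type":"number"}},"required":["series"]}

```bash
ls; mkdir -p pics
python3 - <<'E'
from station import ctrl
import cv2,numpy as np
print(ctrl.observe(), ctrl.pinch_z)
for n in("side","top"):
    c=ctrl.read_camera(n); cv2.imwrite(f"pics/{n}0.png",c["image"][:,:,::-1]); print(n,c["camera_matrix"],c["eye"],c["attitude"],(c["z_map"]>0).mean())
    np.savez(f"pics/{n}0.npz",**c)
E
```

```text
pics
{'clock': 0.0, 'joint_pos': array([-1.1212032 ,  0.68997567, -0.19451451,  1.56634738,  0.15728595,
        0.90250091, -0.215085  ]), 'qvel': array([-0.00065615, -0.00051962,  0.0008351 ,  0.00113087,  0.00065005,
       -0.00093442, -0.00015426]), 'tau': array([ 7.77726673e-04, -5.39610493e+01, -1.26639057e+00, -1.58539134e+01,
        9.06300964e-03,  9.51070542e-03,  2.93375606e-06]), 'position': array([252.22780755, 571.13326315, 230.48835385]), 'tool_rot': array([-6.48237548e-01, -3.07372157e+00,  2.86326023e-03]), 'ft_force': array([ 0.53845969, -0.34890208, -0.06051063]), 'torque': array([ 0.07393381,  0.00034055, -0.00063071]), 'opening': 85.17742686197772} 18.700000000000003
side [[602.46749617   0.         328.13912935]
 [  0.         602.46749617 236.1218917 ]
 [  0.           0.           1.        ]] [-192.15251006 -376.8699969  1303.86164125] [-2.28364612  1.16928604 -0.38590114] 0.9960677083333334
top [[616.81993197   0.         321.20240792]
 [  0.         616.81993197 241.55493157]
 [  0.           0.           1.        ]] [ 199.01565906  114.36267439 1699.81037561] [-2.10016437  2.14520126 -0.2246863 ] 0.9960904947916667
```

View pics/top0.png

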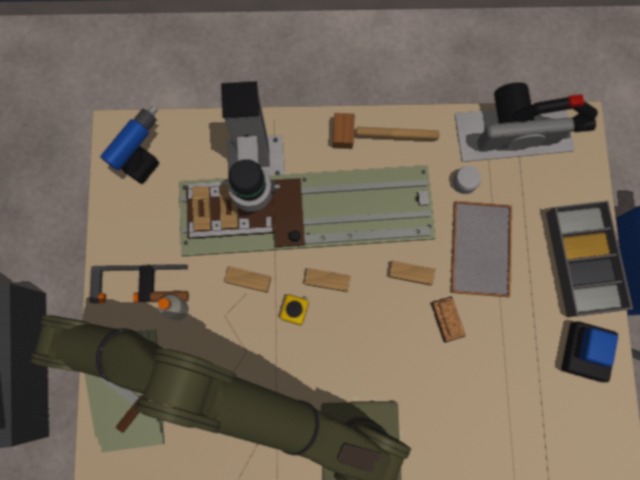

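View pics/side0.png

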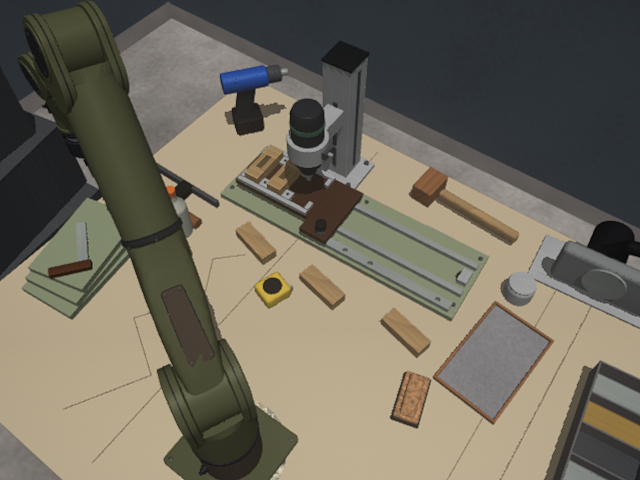

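Top view: three blanks at px (247,279), (327,280) and (412,273), knob at (294,237), tray at (481,249). Two routed feet show at (202,208) and (228,205), and a third may be hidden under the router. The side view agrees.

```bash
cat > h.py <<'E'
import numpy as np,cv2
from scipy.spatial.transform import Rotation as R
def rot(c):
    a=np.asarray(c["attitude"]); return R.from_rotvec(a).as_matrix() if a.size==3 else a
def cloud(c):
    K=c["camera_matrix"];v,u=np.mgrid[:480,:640];z=c["z_map"]
    p=np.stack([(u-K[0,2])/K[0,0]*z,(v-K[1,2])/K[1,1]*z,z],-1)
    return p@rot(c).T+c["eye"]
def cast(c,uv,h):
    K=c["camera_matrix"];uv=np.atleast_2d(uv)
    d=np.c_[(uv[:,0]-K[0,2])/K[0,0],(uv[:,1]-K[1,2])/K[1,1],np.ones(len(uv))]@rot(c).T
    return c["eye"]+d*((h-c["eye"][2])/d[:,2])[:,None]
def proj(c,P):
    q=(np.atleast_2d(P)-c["eye"])@rot(c);K=c["camera_matrix"]
    return np.c_[q[:,0]/q[:,2]*K[0,0]+K[0,2],q[:,1]/q[:,2]*K[1,1]+K[1,2]]
def blobs(c,lo,hi,amin=60,amax=3000,extra=None):
    """height-band blobs: area, rect in world (centre, size, long-axis angle), median z"""
    P=cloud(c);m=(P[...,2]>lo)&(P[...,2]<hi)
    if extra is not None:m&=extra
    n,l,s,_=cv2.connectedComponentsWithStats(m.astype(np.uint8),connectivity=4);o=[]
    for i in range(1,n):
        if amin<s[i,4]<amax:
            ct=max(cv2.findContours((l==i).astype(np.uint8),0,1)[0],key=len)[:,0,:]
            h=np.median(P[l==i][:,2]);W=cast(c,ct,h)[:,:2].astype(np.float32)
            (x,y),(a,b),t=cv2.minAreaRect(W)
            if b>a:t+=90;a,b=b,a
            o.append((s[i,:4].tolist(),round(float(h),1),np.round([x,y,a,b,(t+90)%180-90],1).tolist()))
    return o
E
python3 - <<'E'
from h import *
for n in("top","side"):
    c=dict(np.load(f"pics/{n}0.npz"));P=cloud(c);print(n,"bench z",np.median(P[300:330,200:260,2]) if n=="top" else np.median(P[380:400,300:360,2]))
    for b in blobs(c,20,45,80,1500):print("blk",b)
    for b in blobs(c,76,105,20,400):print("knobband",b)
    hsv=cv2.cvtColor(c["image"],cv2.COLOR_RGB2HSV)
    g=(abs(hsv[...,0].astype(int)-42)<12)&(hsv[...,1]>35)
    for b in blobs(c,12,25,800,30000,g):print("base",b)
    for b in blobs(c,8.5,19,60,3000):print("rim",b)
    for b in blobs(c,78,92,60,3000):print("nestblk",b)
c=dict(np.load("pics/top0.npz"));P=cloud(c)
for uv in[(202,208),(228,205),(294,237),(245,222),(262,215),(250,225)]:print(uv,P[uv[1],uv[0]].round(1),c["image"][uv[1],uv[0]])
E
```

```text
top bench z 0.18489550196557047
blk ([356, 127, 84, 14], 38.9, [843.1, -134.9, 237.4, 32.0, 85.9])
blk ([136, 157, 23, 27], 32.8, [747.4, 570.6, 86.2, 18.8, -38.9])
blk ([454, 172, 20, 22], 36.3, [688.4, -307.2, 67.6, 35.3, 41.3])
blk ([302, 179, 127, 18], 30.3, [684.8, -37.8, 355.8, 49.0, 90.0])
blk ([416, 188, 16, 21], 34.2, [652.3, -200.1, 49.8, 41.6, 30.4])
blk ([558, 204, 51, 29], 34.6, [585.8, -642.2, 135.4, 68.5, -84.2])
blk ([304, 206, 128, 22], 30.8, [600.8, -41.6, 356.2, 49.3, -87.5])
blk ([548, 209, 28, 108], 32.3, [463.4, -566.6, 301.3, 17.5, 6.5])
blk ([305, 222, 130, 24], 31.0, [551.7, -45.3, 360.8, 47.7, -86.2])
blk ([563, 230, 52, 30], 34.3, [511.6, -649.7, 135.3, 69.2, -84.0])
blk ([568, 256, 52, 31], 34.3, [437.3, -656.8, 134.5, 70.0, -84.1])
blk ([389, 261, 47, 24], 29.9, [443.4, -157.4, 121.5, 46.1, 77.6])
blk ([130, 264, 59, 38], 26.4, [430.5, 533.9, 161.7, 101.5, 88.8])
blk ([89, 265, 41, 38], 24.7, [430.8, 669.6, 103.9, 101.4, 88.8])
blk ([225, 266, 46, 26], 29.8, [435.3, 292.2, 120.9, 45.1, 75.4])
blk ([305, 268, 46, 23], 29.8, [429.1, 74.8, 119.6, 45.3, 79.0]
[... 6568 characters left out ...]
2.8, 431.3, 39.3, -88.3])
nestblk ([236, 104, 18, 9], 84.3, [750.9, 592.0, 52.3, 32.1, -63.5])
nestblk ([334, 143, 28, 20], 84.8, [787.5, 236.1, 90.4, 45.7, -27.3])
nestblk ([245, 146, 39, 35], 83.6, [622.3, 409.2, 123.9, 47.5, 2.0])
nestblk ([267, 159, 33, 33], 83.9, [618.9, 335.5, 110.1, 48.3, 4.0])
nestblk ([557, 256, 83, 45], 84.9, [795.7, -466.9, 202.1, 26.9, -88.0])
nestblk ([202, 455, 52, 19], 84.2, [-40.0, -39.8, 100.3, 24.5, -43.9])
(202, 208) [629.7 414.6  55.2] [73 47 29]
(228, 205) [637.1 343.6  54.3] [39 24 17]
(294, 237) [535.7 162.4  91.9] [33 32 33]
(245, 222) [585.4 295.6  65.9] [122 118 117]
(262, 215) [605.4 249.8  60.5] [65 42 31]
(250, 225) [579.1 283.   55.9] [70 51 43]
```

```bash
cat >> h.py <<'E'
def state():
    from station import ctrl
    o=ctrl.observe();M=R.from_rotvec(o["tool_rot"]).as_matrix()
    return o,M,np.degrees(np.arctan2(M[1,1],M[0,1]))
def plan(*wps):
    """waypoints (x,y,z,jaw angle deg): shift per call in tool units, twist in first call of each leg"""
    o,M,phi=state();p=o["position"];
    print("t",round(o["clock"],2),"p",p.round(1),"jaw",phi.round(1),"open",round(o["opening"],1),"F",o["ft_force"].round(1),"tilt",np.degrees(np.arccos(-M[2,2])).round(2),"q7",o["joint_pos"][6].round(2))
    for x,y,z,f in wps:
        d=np.array([x,y,z])-p;df=(f-phi+90)%180-90
        def loc(d,a):
            a=np.radians(a);return np.array([-np.sin(a)*d[0]+np.cos(a)*d[1],np.cos(a)*d[0]+np.sin(a)*d[1],-d[2]])/120
        n=max(1,int(np.ceil(max(abs(loc(d,phi)).max(),abs(loc(d,phi+df)).max())/1.0)))
        print("->",[x,y,z,f],"calls",n,"first",loc(d/n,phi).round(3),"twist",round(-df/360,4),"others",loc(d/n,phi+df).round(3),"mm/call",np.linalg.norm(d/n).round(0))
        p=np.array([x,y,z],float);phi+=df
E
python3 -c "
from h import *
plan((538.5,158.5,200,92.8),(538.5,158.5,66,92.8))"
```

```text
t 0.1 p [252.3 571.2 230.5] jaw 66.2 open 85.2 F [-0.2 -0.1 -0.3] tilt 0.1 q7 -0.22
-> [538.5, 158.5, 200, 92.8] calls 4 first [-0.893 -0.546  0.064] twist -0.0739 others [-0.554 -0.888  0.064] mm/call 126.0
-> [538.5, 158.5, 66, 92.8] calls 2 first [-0.     0.     0.558] twist -0.0 others [-0.     0.     0.558] mm/call 67.0
```

Call:
drive_tool --pt "-0.45 -0.27 0 -0.03 -0.3" --pt "-0.89 -0.55 0 -0.055 -0.3" --pt "-0.89 -0.55 0 -0.074 -0.3" --pt "-0.89 -0.55 0 -0.074 -0.3" --squeeze 60

```text
clock: 0.6
position: [323.7, 467.1, 230.5]
tool_rot: [0.073, -3.139, 0.003]
ft_force: [-0.5, 0.3, 0.7]
opening: 55.5
```

Call:
drive_tool --pt "-0.28 -0.44 0 0 -0.3" --pt "-0.55 -0.89 0.05 0 -0.3" --pt "-0.55 -0.89 0.05 0 -0.3"

```text
clock: 0.98
position: [397.5, 358.3, 223.7]
tool_rot: [0.057, -3.14, 0.011]
ft_force: [-0.7, 0.8, 0.0]
opening: 55.5
```

Call:
drive_tool --pt "-0.28 -0.44 0 0 -0.3" --pt "-0.55 -0.89 0.05 0 -0.3" --pt "-0.55 -0.89 0.05 0 -0.3"

```text
clock: 1.35
position: [469.5, 250.0, 217.6]
tool_rot: [0.043, -3.14, 0.016]
ft_force: [-0.4, -0.1, -0.1]
opening: 55.5
```

```bash
python3 -c "
from h import *
plan((538.5,158.5,150,92.8),(538.5,158.5,66,92.8))"
```

```text
t 1.35 p [469.5 250.  217.6] jaw 91.6 open 55.5 F [-0.4 -0.1 -0.1] tilt 0.57 q7 0.71
-> [538.5, 158.5, 150, 92.8] calls 1 first [-0.553 -0.778  0.563] twist -0.0034 others [-0.537 -0.79   0.563] mm/call 133.0
-> [538.5, 158.5, 66, 92.8] calls 1 first [-0.   0.   0.7] twist -0.0 others [-0.   0.   0.7] mm/call 84.0
```

Call:
drive_tool --pt "-0.28 -0.39 0.2 0 -0.3" --pt "-0.55 -0.78 0.4 -0.003 -0.3" --pt "-0.55 -0.78 0.56 -0.003 -0.3" --pt "-0.55 -0.78 0.56 -0.003 -0.3" --pt "-0.55 -0.78 0.56 -0.003 -0.3"

```text
clock: 1.98
position: [537.6, 160.8, 152.0]
tool_rot: [0.078, -3.14, 0.012]
ft_force: [1.0, -0.1, -0.9]
opening: 55.5
```

Run:
```python
from h import *
from station import ctrl
plan((538.5,158.5,66,92.8))
v=[]
for n in("top","side"):
    c=ctrl.read_camera(n)
    # predicted gripper tip vs image: draw TCP & knob centre projections
    im=c["image"][:,:,::-1].copy();o=ctrl.observe()
    for P,col in((o["position"],(0,0,255)),([538.5,158.5,93],(0,255,0))):
        u=proj(c,P)[0].round().astype(int);cv2.circle(im,tuple(u),1,col,-1)
    u=proj(c,[538.5,158.5,120])[0].astype(int);v.append(cv2.resize(im[u[1]-60:u[1]+60,u[0]-60:u[0]+60],(400,400),interpolation=cv2.INTER_NEAREST))
cv2.imwrite("pics/k1.png",np.hstack(v))
```

```text
t 1.98 p [537.6 160.8 152. ] jaw 92.8 open 55.5 F [ 1.  -0.1 -0.9] tilt 0.44 q7 0.88
-> [538.5, 158.5, 66, 92.8] calls 1 first [-0.007 -0.02   0.717] twist 0.0001 others [-0.007 -0.02   0.717] mm/call 86.0
```

View pics/k1.png

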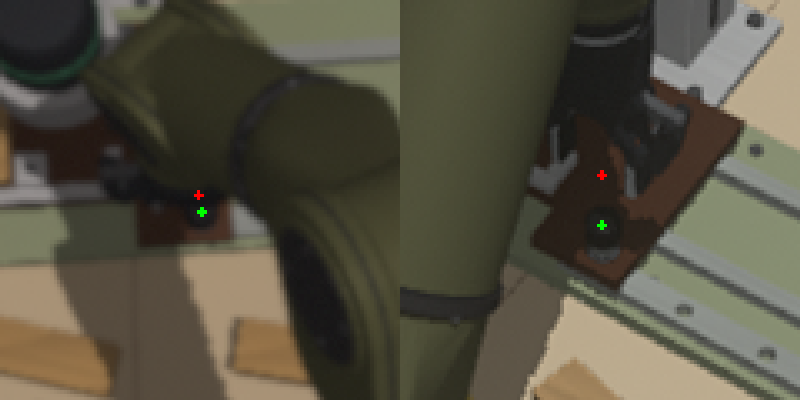

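Run:
```python
from h import *
from station import ctrl
from scipy.spatial import cKDTree
print(ctrl.observe()["joint_pos"].round(2))
for n in("top","side"):
    c=ctrl.read_camera(n);P=cloud(c);c0=dict(np.load(f"pics/{n}0.npz"));P0=cloud(c0)
    st=np.linalg.norm(P0[...,:2]-[629,263],axis=-1)
    rt=P0[(st<75)&(P0[...,2]>110)]
    ch=(abs(P[...,2]-P0[...,2])>25)&(P[...,2]>100)&(np.linalg.norm(P[...,:2]-[600,210],axis=-1)<170)
    A=P[ch];d,i=cKDTree(rt).query(A);k=np.argsort(d)[:1]
    print(n,len(rt),len(A),d[k],A[k].round(),rt[i[k]].round(),"arm near router (xy<90):",A[np.linalg.norm(A[:,:2]-[629,263],axis=1).argsort()[:3]].round())
    print("router axis",rt[rt[:,2]>330][:,:2].mean(0), rt[:,2].max())
```

```text
[-0.18  0.73 -0.33  1.83  0.38  0.65  0.88]
top 1921 2733 [2.34248804] [[630. 248. 351.]] [[630. 246. 351.]] arm near router (xy<90): [[621. 264. 350.]
 [630. 248. 351.]
 [607. 263. 358.]]
router axis [626.41066443 262.61042761] 362.5499013460337
side 2698 2230 [64.22889232] [[545. 188. 193.]] [[587. 233. 212.]] arm near router (xy<90): [[548. 187. 165.]
 [548. 187. 172.]
 [546. 189. 162.]]
router axis [622.14839066 256.85462071] 357.23426459591167
```

Run:
```python
from h import *
from station import ctrl
c=ctrl.read_camera("top");P=cloud(c);c0=dict(np.load("pics/top0.npz"));P0=cloud(c0)
ch=((P[...,2]-P0[...,2])>40).astype(np.uint8);ch=cv2.erode(ch,np.ones((3,3)))>0
A=P[ch];r=np.linalg.norm(A[:,:2]-[627,262],axis=1)
for lo in range(100,600,50):
    s=(A[:,2]>=lo)&(A[:,2]<lo+50)&(r<250)
    if s.any():k=np.where(s)[0][r[s].argmin()];print(lo,r[k].round(),A[k].round())
```

```text
150 127.0 [525. 187. 194.]
200 97.0 [544. 213. 247.]
250 95.0 [543. 217. 251.]
300 123.0 [525. 194. 316.]
350 127.0 [521. 192. 361.]
450 105.0 [582. 167. 497.]
500 100.0 [544. 207. 507.]
550 131.0 [537. 167. 550.]
```

Call:
drive_tool --pt "-0.01 -0.02 0.35 0 -0.3" --pt "-0.01 -0.02 0.6 0 -0.3" --pt "-0.01 -0.02 0.715 0 -0.3" --pt "-0.01 -0.02 0.715 0 -0.3"

```text
clock: 2.72
position: [539.2, 155.6, 66.0]
tool_rot: [0.075, -3.14, 0.015]
ft_force: [0.9, -0.4, 0.3]
opening: 55.6
```

Call:
drive_tool --pt "0 0 0 0 0.5" --pt "0 0 0 0 0.5" --pt "0 0 0 0 0.5" --pt "0 0 0 0 0.5"

```text
clock: 3.22
position: [540.1, 159.1, 67.9]
tool_rot: [-0.079, 3.137, -0.007]
ft_force: [-0.7, 4.8, 6.7]
opening: 27.3
```

```bash
python3 -c "
from h import *
plan((538.5,158.5,66,92.8))"
```

```text
t 3.23 p [540.1 159.1  67.9] jaw 92.9 open 27.3 F [-0.7  4.8  6.7] tilt 0.31 q7 0.82
-> [538.5, 158.5, 66, 92.8] calls 1 first [ 0.014 -0.005  0.016] twist 0.0002 others [ 0.014 -0.005  0.016] mm/call 3.0
```

Call:
drive_tool --pt "0 0 -0.06 0 0.6" --pt "0 0 -0.13 0 0.6" --pt "0 0 -0.13 0 0.6" --pt "0 0 -0.13 0 0.6" --squeeze 90

```text
clock: 3.72
position: [540.0, 159.1, 83.2]
tool_rot: [-0.079, 3.138, -0.007]
ft_force: [0.3, 3.1, -8.3]
opening: 26.2
```

Call:
drive_tool --pt "0 -0.1 0 0 0.6" --pt "0 -0.2 0 0 0.6" --pt "0 -0.3 0 0 0.6" --pt "0 -0.3 0 0 0.6"

```text
clock: 4.22
position: [541.9, 119.3, 83.2]
tool_rot: [-0.073, 3.139, -0.013]
ft_force: [2.6, -2.0, -9.1]
opening: 26.1
```

```bash
python3 -c "
from h import *
plan((555.6,-178.9,82,92.8))"
```

```text
t 4.22 p [541.9 119.3  83.2] jaw 92.7 open 26.1 F [ 2.6 -2.  -9.1] tilt 0.5 q7 0.87
-> [555.6, -178.9, 82, 92.8] calls 3 first [ 0.001 -0.829  0.003] twist -0.0003 others [ 0.003 -0.829  0.003] mm/call 100.0
```

Call:
drive_tool --pt "0 -0.2 0 0 0.6" --pt "0 -0.4 0 0 0.6" --pt "0 -0.6 0 0 0.6" --pt "0 -0.8 0 0 0.6" --pt "0 -0.8 0 0 0.6"

```text
clock: 4.85
position: [546.6, 19.7, 83.9]
tool_rot: [-0.067, 3.139, -0.019]
ft_force: [1.8, -2.1, -10.1]
opening: 26.1
```

Call:
drive_tool --pt "0 -0.2 0 0 0.6" --pt "0 -0.4 0 0 0.6" --pt "0 -0.6 0 0 0.6" --pt "0 -0.8 0 0 0.6" --pt "0 -0.8 0 0 0.6"

```text
clock: 5.48
position: [551.2, -78.2, 85.0]
tool_rot: [-0.063, 3.139, -0.022]
ft_force: [2.9, -1.7, -8.6]
opening: 26.2
```

```bash
python3 -c "
from h import *
plan((555.6,-178.5,82,92.8))"
```

```text
t 5.47 p [551.2 -78.2  85. ] jaw 92.3 open 26.2 F [ 2.9 -1.7 -8.6] tilt 0.82 q7 1.16
-> [555.6, -178.5, 82, 92.8] calls 1 first [-0.003 -0.837  0.025] twist -0.0014 others [ 0.004 -0.837  0.025] mm/call 100.0
```

Call:
drive_tool --pt "0 -0.2 0.01 0 0.6" --pt "0 -0.4 0.01 0 0.6" --pt "0 -0.6 0.01 0 0.6" --pt "0 -0.81 0.01 0 0.6" --pt "0 -0.81 0.01 0 0.6"

```text
clock: 6.1
position: [555.9, -176.5, 85.2]
tool_rot: [-0.061, 3.137, -0.024]
ft_force: [3.0, -1.9, -10.3]
opening: 26.0
```

Call:
drive_tool --pt "0 0 0 0 0.6" --pt "0 0 0 0 0.6"

```text
clock: 6.35
position: [555.9, -175.4, 85.1]
tool_rot: [-0.063, 3.138, -0.024]
ft_force: [2.9, -1.4, -9.9]
opening: 26.0
```

Run:
```python
from h import *
from station import ctrl
plan((555.6,-178.5,82,92.8))
for n in("top","side"):
    c=ctrl.read_camera(n);np.savez(f"pics/{n}1.npz",**c);cv2.imwrite(f"pics/{n}1.png",c["image"][:,:,::-1])
    for b in blobs(c,78,92,100,3000):print(n,"nestblk",b)
    for b in blobs(c,20,45,300,1500):
        if abs(b[2][2]-120)<6:print(n,"blank",b)
```

```text
t 6.35 p [ 555.9 -175.4   85.1] jaw 92.3 open 26.0 F [ 2.9 -1.4 -9.9] tilt 0.89 q7 1.33
-> [555.6, -178.5, 82, 92.8] calls 1 first [ 0.003 -0.026  0.026] twist -0.0013 others [ 0.003 -0.026  0.026] mm/call 4.0
top nestblk ([343, 176, 20, 44], 85.0, [644.2, 2.4, 121.2, 44.3, 3.0])
top nestblk ([316, 178, 20, 44], 85.0, [639.1, 76.1, 121.9, 44.1, 2.8])
top blank ([390, 261, 46, 24], 29.6, [443.3, -157.9, 120.5, 46.0, 77.6])
top blank ([225, 266, 46, 26], 29.9, [435.3, 292.2, 120.8, 44.9, 75.2])
top blank ([305, 268, 46, 23], 29.8, [429.2, 74.7, 119.8, 45.2, 79.3])
side nestblk ([516, 0, 124, 48], 85.7, [1736.9, -34.8, 434.5, 37.3, -89.8])
side nestblk ([557, 256, 83, 44], 85.1, [795.6, -466.5, 201.2, 25.6, -87.5])
side nestblk ([202, 436, 58, 38], 83.9, [-23.9, -42.2, 123.1, 41.8, -27.0])
side blank ([382, 308, 49, 47], 29.3, [441.2, -159.5, 122.3, 48.4, 77.5])
```

View pics/side1.png

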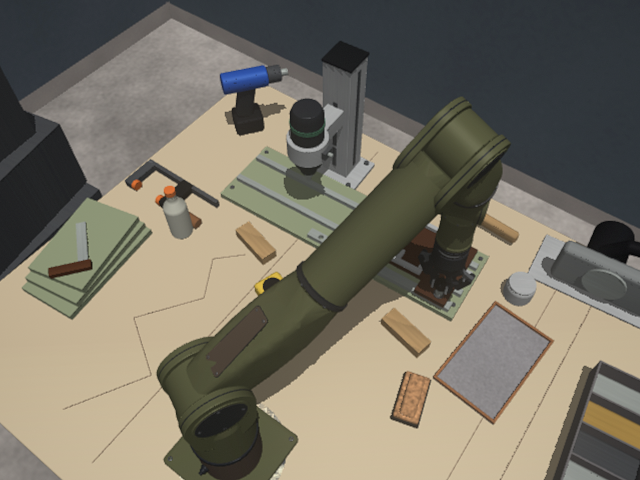

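The side view shows the carriage drawn out beyond the hand at px (440,280). The blocks in nests 1 and 2 have moved about 335.5 mm, so the pin needs about 2.5 mm more.

Call:
drive_tool --pt "0 -0.022 0 0 0.6" --pt "0 -0.022 0 0 0.6" --pt "0 -0.022 0.06 0 0.6" --pt "0 -0.022 0.12 0 0.6" --pt "0 -0.022 0.14 0 0.6"

```text
clock: 7.08
position: [556.1, -178.2, 68.0]
tool_rot: [-0.063, 3.138, -0.023]
ft_force: [-2.2, 2.4, 8.0]
opening: 25.9
```

Call:
drive_tool --pt "0 0 0 0 0.6" --pt "0 0 0 0 -0.3" --pt "0 0 0 0 -0.3" --pt "0 0 0 0 -0.3"

```text
clock: 7.58
position: [556.3, -178.9, 68.5]
tool_rot: [-0.062, 3.137, -0.025]
ft_force: [-0.3, 0.3, -0.7]
opening: 55.7
```

Call:
drive_tool --pt "0 0 -0.4 0 -0.3" --pt "0 0 -0.8 0 -0.3" --pt "0 0 -1 0 -0.3" --pt "0 0 -1 0 -0.3"

```text
clock: 8.07
position: [557.2, -177.5, 190.6]
tool_rot: [-0.06, 3.133, -0.027]
ft_force: [-0.0, 1.0, -0.5]
opening: 55.6
```

Run:
```python
from h import *
plan((638.2,75.5,150,92.8),(638.2,75.5,57,92.8))
```

```text
t 8.07 p [ 557.2 -177.5  190.6] jaw 92.2 open 55.6 F [-0.   1.  -0.5] tilt 1.09 q7 1.42
-> [638.2, 75.5, 150, 92.8] calls 3 first [-0.252  0.694  0.113] twist -0.0016 others [-0.259  0.691  0.113] mm/call 90.0
-> [638.2, 75.5, 57, 92.8] calls 1 first [-0.     0.     0.775] twist -0.0 others [-0.     0.     0.775] mm/call 93.0
```

Call:
drive_tool --pt "-0.12 0.35 0.06 0 -0.35" --pt "-0.25 0.69 0.11 -0.0016 -0.35" --pt "-0.25 0.69 0.11 -0.0016 -0.35"

```text
clock: 8.45
position: [584.3, -88.4, 174.8]
tool_rot: [-0.088, 3.133, -0.021]
ft_force: [-0.3, -0.2, 0.1]
opening: 57.9
```

Call:
drive_tool --pt "-0.12 0.35 0.06 0 -0.35" --pt "-0.26 0.69 0.11 0 -0.35" --pt "-0.26 0.69 0.11 0 -0.35"

```text
clock: 8.82
position: [610.8, 0.2, 159.4]
tool_rot: [-0.097, 3.134, -0.016]
ft_force: [-0.0, -0.6, 1.0]
opening: 57.6
```

Call:
drive_tool --pt "-0.12 0.35 0.06 0 -0.35" --pt "-0.26 0.69 0.11 0 -0.35" --pt "-0.26 0.69 0.11 0 -0.35" --pt "-0.26 0.69 0.11 0 -0.35"

```text
clock: 9.32
position: [636.4, 81.7, 144.6]
tool_rot: [-0.094, 3.136, -0.021]
ft_force: [0.3, -0.4, 0.2]
opening: 57.5
```

Run:
```python
from h import *
from station import ctrl
plan((638.2,75.5,57,92.8))
v=[]
for n in("top","side"):
    c=ctrl.read_camera(n);np.savez(f"pics/{n}2.npz",**c)
    for b in blobs(c,76,105,30,2000):
        if 400<b[2][0]<750 and -250<b[2][1]<150:print(n,b)
    u=proj(c,[600,-60,70])[0].astype(int);im=c["image"][:,:,::-1];v.append(cv2.resize(im[u[1]-65:u[1]+65,u[0]-65:u[0]+65],(400,400)))
cv2.imwrite("pics/l2.png",np.hstack(v))
```

```text
t 9.32 p [636.4  81.7 144.6] jaw 93.4 open 57.5 F [ 0.3 -0.4  0.2] tilt 0.8 q7 1.05
-> [638.2, 75.5, 57, 92.8] calls 1 first [-0.012 -0.053  0.73 ] twist 0.0017 others [-0.013 -0.053  0.73 ] mm/call 88.0
top ([318, 193, 19, 30], 84.9, [616.9, 72.3, 78.0, 44.0, 3.4])
top ([346, 200, 11, 20], 85.1, [607.5, 14.9, 58.7, 21.8, 18.7])
side ([352, 197, 38, 40], 84.1, [637.5, 70.9, 126.3, 47.4, 2.8])
side ([377, 210, 39, 41], 84.2, [640.9, -2.7, 127.6, 47.1, 2.3])
side ([436, 282, 12, 14], 92.5, [552.0, -181.3, 36.4, 25.7, 29.7])
```

View pics/l2.png

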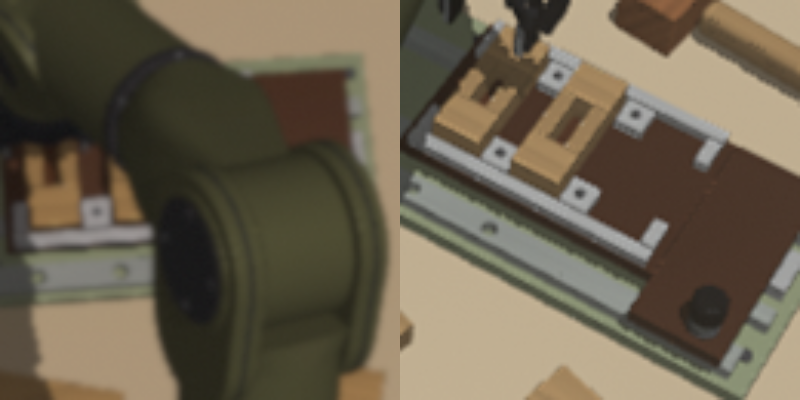

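Call:
drive_tool --pt "-0.018 -0.08 0.2 0.0017 -0.35" --pt "-0.018 -0.08 0.4 0.0017 -0.35" --pt "-0.018 -0.08 0.4 0.0017 -0.35"

```text
clock: 9.8
position: [638.0, 68.6, 95.6]
tool_rot: [-0.072, 3.14, -0.024]
ft_force: [1.0, 0.2, 0.1]
opening: 57.7
```

```bash
python3 -c "
from h import *
plan((638.5,72.2,57,92.8))"
```

```text
t 9.8 p [638.   68.6  95.6] jaw 92.6 open 57.7 F [1.  0.2 0.1] tilt 0.87 q7 1.03
-> [638.5, 72.2, 57, 92.8] calls 1 first [-0.005  0.03   0.322] twist -0.0005 others [-0.005  0.03   0.322] mm/call 39.0
```

Call:
drive_tool --pt "-0.005 0.03 0 0 -0.35" --pt "-0.005 0.03 0.16 0 -0.35" --pt "-0.005 0.03 0.32 0 -0.35" --pt "-0.005 0.03 0.32 0 -0.35"

```text
clock: 10.3
position: [636.7, 71.1, 54.8]
tool_rot: [0.072, -3.137, 0.026]
ft_force: [0.5, 0.4, 0.3]
opening: 57.6
```

Call:
drive_tool --pt "0 0 0 0 0.2" --pt "0 0 0 0 0.2" --pt "0 0 0 0 0.2" --squeeze 60

```text
clock: 10.68
position: [637.2, 71.8, 55.4]
tool_rot: [0.073, -3.138, 0.024]
ft_force: [-0.0, 1.0, 2.4]
opening: 42.9
```

Call:
drive_tool --pt "0 0 -0.2 0 0.2" --pt "0 0 -0.5 0 0.2" --pt "0 0 -0.75 0 0.2" --pt "0 0 -0.75 0 0.2"

```text
clock: 11.18
position: [639.0, 73.3, 147.6]
tool_rot: [-0.072, 3.138, -0.023]
ft_force: [0.7, -0.5, -1.5]
opening: 43.0
```

Run:
```python
from h import *
c=dict(np.load("pics/side2.npz"));c2=dict(np.load("pics/top0.npz"))
for n,c in(("side",c),("top",c2)):
    P=cloud(c);m=(P[...,2]>2)&(P[...,2]<15)&(abs(P[...,0]-509)<160)&(abs(P[...,1]+362)<105)
    k,l,s,_=cv2.connectedComponentsWithStats(m.astype(np.uint8));i=1+s[1:,4].argmax()
    ct=max(cv2.findContours((l==i).astype(np.uint8),0,1)[0],key=len)[:,0]
    print(n,cv2.minAreaRect(cast(c,ct,11)[:,:2].astype(np.float32)),np.median(P[l==i][:,2]))
plan((500,-100,150,150),(509,-361,150,174),(509,-361,8,174))
```

```text
side ((511.878662109375, -362.9855651855469), (179.26158142089844, 296.81298828125), 82.48140716552734) 5.467190487393054
top ((506.8995361328125, -360.4883728027344), (208.03294372558594, 315.9465026855469), 89.64441680908203) 6.311199255354836
t 11.18 p [639.   73.3 147.6] jaw 92.6 open 43.0 F [ 0.7 -0.5 -1.5] tilt 0.86 q7 1.06
-> [500, -100, 150, 150] calls 2 first [ 0.611 -0.695 -0.01 ] twist -0.1594 others [ 0.915  0.14  -0.01 ] mm/call 111.0
-> [509, -361, 150, 174] calls 3 first [ 0.615 -0.384 -0.   ] twist -0.0667 others [ 0.718 -0.101 -0.   ] mm/call 87.0
-> [509, -361, 8, 174] calls 2 first [-0.     0.     0.592] twist -0.0 others [-0.     0.     0.592] mm/call 71.0
```

Run:
```python
from h import *
c=dict(np.load("pics/top0.npz"));print(cast(c,[(455,202),(511,205),(509,297),(451,294)],13).round())
hsv=cv2.cvtColor(c["image"],cv2.COLOR_RGB2HSV);m=np.zeros((480,640),np.uint8);m[195:305,445:520]=(hsv[195:305,445:520,1]<60)
n,l,s,_=cv2.connectedComponentsWithStats(m);i=1+s[1:,4].argmax()
ct=max(cv2.findContours((l==i).astype(np.uint8),0,1)[0],key=len)[:,0];print(s[i],cv2.minAreaRect(cast(c,ct,5)[:,:2].astype(np.float32)))
c=dict(np.load("pics/side2.npz"));hsv=cv2.cvtColor(c["image"],cv2.COLOR_RGB2HSV);m=np.zeros((480,640),np.uint8);m[300:425,430:556]=(hsv[300:425,430:556,1]<60)
n,l,s,_=cv2.connectedComponentsWithStats(m);i=1+s[1:,4].argmax()
ct=max(cv2.findContours((l==i).astype(np.uint8),0,1)[0],key=len)[:,0];print(s[i],cv2.minAreaRect(cast(c,ct,5)[:,:2].astype(np.float32)))
```

```text
[[ 644. -292.   13.]
 [ 632. -451.   13.]
 [ 372. -424.   13.]
 [ 384. -264.   13.]]
[ 455  204   54   90 4572] ((511.88623046875, -360.8614196777344), (147.82493591308594, 248.42807006835938), 84.39005279541016)
[ 438  305  111  114 6400] ((513.3218383789062, -359.22259521484375), (149.6741180419922, 248.273193359375), 84.2862319946289)
```

```bash
sed -i 's/df=(f-phi+90)%180-90/df=(f-phi+180)%360-180/' h.py
python3 - <<'E'
from h import *
plan((600,-40,150,45),(570,-180,150,-5.7),(571,-366,120,-5.7),(571,-366,9,-5.7))
E
```

```text
t 11.18 p [639.   73.3 147.6] jaw 92.6 open 43.0 F [ 0.7 -0.5 -1.5] tilt 0.86 q7 1.06
-> [600, -40, 150, 45] calls 1 first [ 0.368 -0.929 -0.02 ] twist 0.1323 others [-0.438 -0.897 -0.02 ] mm/call 120.0
-> [570, -180, 150, -5.7] calls 2 first [-0.324 -0.501 -0.   ] twist 0.1408 others [-0.593 -0.066 -0.   ] mm/call 72.0
-> [571, -366, 120, -5.7] calls 2 first [-0.771  0.081  0.125] twist -0.0 others [-0.771  0.081  0.125] mm/call 94.0
-> [571, -366, 9, -5.7] calls 1 first [0.    0.    0.925] twist -0.0 others [0.    0.    0.925] mm/call 111.0
```

Call:
drive_tool --pt "0.07 -0.19 0 0.026 0.2" --pt "0.15 -0.37 -0.02 0.053 0.2" --pt "0.22 -0.56 -0.02 0.08 0.2" --pt "0.3 -0.74 -0.02 0.106 0.2" --pt "0.37 -0.93 -0.02 0.132 0.2"

```text
clock: 11.8
position: [598.1, -41.2, 150.0]
tool_rot: [1.205, 2.895, -0.022]
ft_force: [-0.1, -0.4, -1.1]
opening: 42.9
```

Call:
drive_tool --pt "-0.13 -0.2 0 0.028 0.2" --pt "-0.26 -0.4 0 0.056 0.2" --pt "-0.39 -0.6 0 0.084 0.2" --pt "-0.52 -0.8 0 0.112 0.2" --pt "-0.65 -1.0 0 0.14 0.2"

```text
clock: 12.42
position: [566.4, -182.0, 150.6]
tool_rot: [2.327, 2.097, -0.02]
ft_force: [-0.3, 0.9, -1.6]
opening: 42.9
```

Run:
```python
from h import *
plan((571,-366,110,-5.7),(571,-366,9,-5.7))
```

```text
t 12.43 p [ 566.4 -182.   150.6] jaw -6.0 open 42.9 F [-0.3  0.9 -1.6] tilt 0.9 q7 0.14
-> [571, -366, 110, -5.7] calls 2 first [-0.76   0.099  0.169] twist -0.0007 others [-0.761  0.095  0.169] mm/call 94.0
-> [571, -366, 9, -5.7] calls 1 first [0.    0.    0.842] twist -0.0 others [0.    0.    0.842] mm/call 101.0
```

Call:
drive_tool --pt "-0.38 0.05 0 0 0.2" --pt "-0.76 0.1 0.17 0 0.2" --pt "-0.76 0.1 0.17 0 0.2"

```text
clock: 12.8
position: [564.9, -280.2, 128.7]
tool_rot: [2.336, 2.089, -0.03]
ft_force: [0.2, 0.9, -2.3]
opening: 42.9
```

Call:
drive_tool --pt "-0.38 0.05 0 0 0.2" --pt "-0.76 0.1 0.17 0 0.2" --pt "-0.76 0.1 0.17 0 0.2" --pt "-0.76 0.1 0.17 0 0.2"

```text
clock: 13.3
position: [566.2, -370.6, 108.7]
tool_rot: [2.338, 2.092, -0.03]
ft_force: [0.1, 0.3, -1.2]
opening: 43.2
```

Call:
drive_tool --pt "0 0 0.25 0 0.2" --pt "0 0 0.5 0 0.2" --pt "0 0 0.7 0 0.2" --pt "0 0 0.7 0 0.2"

```text
clock: 13.8
position: [564.5, -368.5, 22.9]
tool_rot: [-2.337, -2.097, 0.03]
ft_force: [-0.1, -0.0, -1.0]
opening: 43.3
```

Run:
```python
from h import *
plan((571,-366,7,-5.7))
```

```text
t 13.8 p [ 564.5 -368.5   22.9] jaw -6.2 open 43.3 F [-0.1 -0.  -1. ] tilt 1.1 q7 0.37
-> [571, -366, 7, -5.7] calls 1 first [0.026 0.052 0.132] twist -0.0014 others [0.026 0.052 0.132] mm/call 17.0
```

Call:
drive_tool --pt "0.02 0.04 0.06 0 0.2" --pt "0.02 0.04 0.12 0 0.2" --pt "0.02 0.04 0.13 0 0.2" --pt "0.02 0.04 0.13 0 0.2"

```text
clock: 14.3
position: [569.2, -367.1, 7.4]
tool_rot: [-2.338, -2.097, 0.03]
ft_force: [0.3, 0.0, -0.7]
opening: 43.0
```

Call:
drive_tool --pt "0 0 0 0 -0.35" --pt "0 0 0 0 -0.35" --pt "0 0 0 0 -0.35"

```text
clock: 14.68
position: [569.4, -367.3, 7.7]
tool_rot: [-2.339, -2.097, 0.03]
ft_force: [0.1, 0.2, 0.0]
opening: 57.6
```

Call:
drive_tool --pt "0 0 -0.3 0 -0.35" --pt "0 0 -0.7 0 -0.35" --pt "0 0 -1 0 -0.35"

```text
clock: 15.05
position: [571.7, -366.1, 129.8]
tool_rot: [2.338, 2.096, -0.029]
ft_force: [0.6, 1.3, -0.5]
opening: 57.4
```

Run:
```python
from h import *
plan((590,-190,150,45),(642,0,150,92.8),(642.8,-0.3,57,92.8))
```

```text
t 15.05 p [ 571.7 -366.1  129.8] jaw -6.2 open 57.4 F [ 0.6  1.3 -0.5] tilt 1.07 q7 0.37
-> [590, -190, 150, 45] calls 2 first [ 0.738 -0.004 -0.084] twist -0.1423 others [ 0.465  0.573 -0.084] mm/call 89.0
-> [642, 0, 150, 92.8] calls 2 first [ 0.407  0.713 -0.   ] twist -0.1328 others [-0.255  0.78  -0.   ] mm/call 98.0
-> [642.8, -0.3, 57, 92.8] calls 1 first [-0.007 -0.003  0.775] twist -0.0 others [-0.007 -0.003  0.775] mm/call 93.0
```

Call:
drive_tool --pt "0.2 0 -0.05 -0.028 -0.35" --pt "0.4 0 -0.08 -0.057 -0.35" --pt "0.6 0 -0.1 -0.085 -0.35" --pt "0.74 0 -0.1 -0.114 -0.35" --pt "0.74 0 -0.1 -0.142 -0.35"

```text
clock: 15.68
position: [582.1, -275.1, 140.8]
tool_rot: [-1.189, -2.9, 0.025]
ft_force: [0.5, -0.7, 1.1]
opening: 57.3
```

Call:
drive_tool --pt "0.23 0.29 -0.04 0 -0.35" --pt "0.465 0.57 -0.084 0 -0.35" --pt "0.465 0.57 -0.084 0 -0.35"

```text
clock: 16.05
position: [591.9, -181.2, 150.4]
tool_rot: [-1.178, -2.905, 0.019]
ft_force: [-0.4, -0.7, -0.1]
opening: 57.7
```

Call:
drive_tool --pt "0.1 0.17 0 -0.027 -0.35" --pt "0.2 0.35 0 -0.053 -0.35" --pt "0.3 0.52 0 -0.08 -0.35" --pt "0.41 0.71 0 -0.107 -0.35" --pt "0.41 0.71 0 -0.133 -0.35"

```text
clock: 16.68
position: [616.6, -83.4, 149.5]
tool_rot: [0.115, -3.13, 0.011]
ft_force: [0.3, 0.2, -0.0]
opening: 57.4
```

Call:
drive_tool --pt "-0.13 0.39 0 0 -0.35" --pt "-0.255 0.78 0 0 -0.35" --pt "-0.255 0.78 0 0 -0.35" --pt "-0.255 0.78 0 0 -0.35"

```text
clock: 17.18
position: [640.2, 10.4, 148.4]
tool_rot: [0.113, -3.129, 0.014]
ft_force: [-0.2, -0.7, 0.3]
opening: 57.9
```

Run:
```python
from h import *
plan((642.8,-0.3,95,92.8),(642.8,-0.3,57,92.8))
```

```text
t 17.18 p [640.2  10.4 148.4] jaw 94.2 open 57.9 F [-0.2 -0.7  0.3] tilt 0.79 q7 1.17
-> [642.8, -0.3, 95, 92.8] calls 1 first [-0.015 -0.091  0.445] twist 0.0038 others [-0.018 -0.09   0.445] mm/call 54.0
-> [642.8, -0.3, 57, 92.8] calls 1 first [-0.     0.     0.317] twist -0.0 others [-0.     0.     0.317] mm/call 38.0
```

Call:
drive_tool --pt "-0.015 -0.07 0.1 0.004 -0.35" --pt "-0.015 -0.07 0.3 0.004 -0.35" --pt "-0.015 -0.07 0.42 0.004 -0.35" --pt "-0.015 -0.07 0.42 0.004 -0.35"

```text
clock: 17.68
position: [640.9, 0.2, 96.4]
tool_rot: [0.072, -3.127, 0.016]
ft_force: [0.2, -0.2, -0.3]
opening: 57.7
```

Run:
```python
from h import *
plan((642.8,-0.3,56,92.8))
```

```text
t 17.68 p [6.409e+02 2.000e-01 9.640e+01] jaw 92.6 open 57.7 F [ 0.2 -0.2 -0.3] tilt 0.95 q7 1.13
-> [642.8, -0.3, 56, 92.8] calls 1 first [-0.015 -0.005  0.337] twist -0.0005 others [-0.015 -0.005  0.337] mm/call 40.0
```

Call:
drive_tool --pt "-0.015 0 0.15 0 -0.35" --pt "-0.015 0 0.3 0 -0.35" --pt "-0.015 0 0.33 0 -0.35" --pt "-0.015 0 0.33 0 -0.35"

```text
clock: 18.18
position: [642.0, 0.1, 56.4]
tool_rot: [0.072, -3.127, 0.015]
ft_force: [-0.7, 0.6, -0.8]
opening: 57.5
```

Call:
drive_tool --pt "0 0 0 0 0.2" --pt "0 0 0 0 0.2" --pt "0 0 0 0 0.2"

```text
clock: 18.55
position: [642.7, 0.4, 57.3]
tool_rot: [0.072, -3.128, 0.015]
ft_force: [-0.3, 0.7, 4.6]
opening: 43.2
```

Call:
drive_tool --pt "0 0 -0.2 0 0.2" --pt "0 0 -0.5 0 0.2" --pt "0 0 -0.75 0 0.2" --pt "0 0 -0.75 0 0.2"

```text
clock: 19.05
position: [645.4, 1.5, 149.5]
tool_rot: [0.072, -3.133, 0.014]
ft_force: [0.4, 1.3, -1.1]
opening: 43.0
```

Run:
```python
from h import *
plan((550,-80,150,45),(500,-180,150,-5.7),(450,-354,110,-5.7),(450,-354,20,-5.7))
```

```text
t 19.05 p [645.4   1.5 149.5] jaw 92.6 open 43.0 F [ 0.4  1.3 -1.1] tilt 0.68 q7 1.16
-> [550, -80, 150, 45] calls 2 first [ 0.413 -0.321 -0.002] twist 0.1323 others [ 0.041 -0.521 -0.002] mm/call 63.0
-> [500, -180, 150, -5.7] calls 1 first [-0.295 -0.884 -0.   ] twist 0.1408 others [-0.871 -0.332 -0.   ] mm/call 112.0
-> [450, -354, 110, -5.7] calls 2 first [-0.742 -0.135  0.167] twist -0.0 others [-0.742 -0.135  0.167] mm/call 93.0
-> [450, -354, 20, -5.7] calls 1 first [0.   0.   0.75] twist -0.0 others [0.   0.   0.75] mm/call 90.0
```

Call:
drive_tool --pt "0.16 -0.13 0 0.026 0.2" --pt "0.33 -0.26 0 0.053 0.2" --pt "0.5 -0.38 0 0.08 0.2" --pt "0.66 -0.51 0 0.106 0.2" --pt "0.82 -0.64 0 0.132 0.2"

```text
clock: 19.68
position: [548.9, -80.3, 149.7]
tool_rot: [-1.205, -2.895, 0.02]
ft_force: [0.0, -0.7, -1.4]
opening: 42.8
```

Call:
drive_tool --pt "-0.06 -0.18 0 0.028 0.2" --pt "-0.12 -0.36 0 0.056 0.2" --pt "-0.18 -0.54 0 0.084 0.2" --pt "-0.24 -0.72 0 0.112 0.2" --pt "-0.3 -0.88 0 0.14 0.2"

```text
clock: 20.3
position: [497.8, -181.0, 150.0]
tool_rot: [-2.333, -2.102, 0.025]
ft_force: [-0.8, 0.1, -0.0]
opening: 43.1
```

Call:
drive_tool --pt "-0.37 -0.07 0 0 0.2" --pt "-0.74 -0.13 0.17 0 0.2" --pt "-0.74 -0.13 0.17 0 0.2"

```text
clock: 20.68
position: [468.6, -272.4, 128.5]
tool_rot: [-2.339, -2.091, 0.033]
ft_force: [-0.4, 0.8, -2.0]
opening: 42.6
```

Call:
drive_tool --pt "-0.35 -0.07 0 0 0.2" --pt "-0.7 -0.13 0.17 0 0.2" --pt "-0.7 -0.13 0.17 0 0.2" --pt "-0.7 -0.13 0.17 0 0.2"

```text
clock: 21.18
position: [443.5, -352.7, 108.7]
tool_rot: [-2.337, -2.09, 0.032]
ft_force: [0.9, -0.2, -1.7]
opening: 43.0
```

Run:
```python
from h import *
plan((450,-354,30,-5.7))
```

```text
t 21.18 p [ 443.5 -352.7  108.7] jaw -6.4 open 43.0 F [ 0.9 -0.2 -1.7] tilt 1.22 q7 0.42
-> [450, -354, 30, -5.7] calls 1 first [-0.005  0.055  0.656] twist -0.0019 others [-0.006  0.055  0.656] mm/call 79.0
```

Call:
drive_tool --pt "0 0.04 0.2 -0.002 0.2" --pt "0 0.05 0.5 -0.002 0.2" --pt "0 0.05 0.75 -0.002 0.2" --pt "0 0.05 0.75 -0.002 0.2"

```text
clock: 21.68
position: [447.5, -351.0, 17.1]
tool_rot: [-2.317, -2.105, 0.031]
ft_force: [-0.3, 0.2, -0.6]
opening: 43.2
```

Call:
drive_tool --pt "0 0 0.05 0 0.2" --pt "0 0 0.08 0 0.2" --pt "0 0 0.08 0 0.2"

```text
clock: 22.05
position: [448.2, -350.6, 8.3]
tool_rot: [-2.317, -2.107, 0.03]
ft_force: [0.3, 2.3, 1.6]
opening: 42.9
```

Call:
drive_tool --pt "0 0 0 0 -0.35" --pt "0 0 0 0 -0.35" --pt "0 0 0 0 -0.35"

```text
clock: 22.42
position: [448.1, -350.9, 8.4]
tool_rot: [-2.317, -2.106, 0.03]
ft_force: [0.5, 0.1, -0.2]
opening: 57.6
```

Call:
drive_tool --pt "0 0 -0.3 0 -0.35" --pt "0 0 -0.7 0 -0.35" --pt "0 0 -1 0 -0.35" --pt "0 0 -1 0 -0.35"

```text
clock: 22.92
position: [452.1, -351.6, 131.2]
tool_rot: [-2.322, -2.11, 0.028]
ft_force: [0.0, -0.1, -0.5]
opening: 57.6
```

Run:
```python
from h import *
from station import ctrl
v=[]
for n in("top","side"):
    c=ctrl.read_camera(n);np.savez(f"pics/{n}3.npz",**c)
    for b in blobs(c,20,45,300,1500):
        if abs(b[2][2]-120)<6:print(n,"block",b)
    u=[[470,225],[480,360]][n=="side"];im=c["image"][:,:,::-1];v.append(cv2.resize(im[u[1]-75:u[1]+75,u[0]-75:u[0]+75],(400,400)))
cv2.imwrite("pics/t3.png",np.hstack(v))
plan((442.5,-158.4,100,-12.4))
```

```text
top block ([464, 217, 45, 19], 34.5, [567.3, -369.0, 122.1, 47.9, 84.0])
top block ([572, 256, 48, 30], 34.3, [436.8, -659.9, 125.2, 69.6, -84.8])
top block ([389, 261, 47, 24], 29.8, [443.2, -157.7, 120.9, 46.3, 77.6])
top block ([225, 266, 46, 26], 29.9, [435.4, 292.2, 120.8, 44.7, 75.2])
top block ([305, 268, 46, 24], 29.8, [429.0, 74.8, 119.6, 45.5, 78.8])
side block ([236, 222, 40, 39], 29.1, [433.8, 290.2, 124.9, 47.2, 74.8])
side block ([382, 308, 49, 46], 29.2, [441.2, -159.1, 121.7, 48.9, 77.3])
side block ([454, 352, 57, 49], 33.6, [443.7, -355.0, 120.0, 51.9, 84.9])
t 23.02 p [ 450.3 -350.2  128.3] jaw -5.5 open 57.8 F [ 0.2  0.7 -0.4] tilt 1.24 q7 0.42
-> [442.5, -158.4, 100, -12.4] calls 2 first [ 0.793 -0.108  0.118] twist 0.0192 others [ 0.774 -0.203  0.118] mm/call 97.0
```

View pics/t3.png

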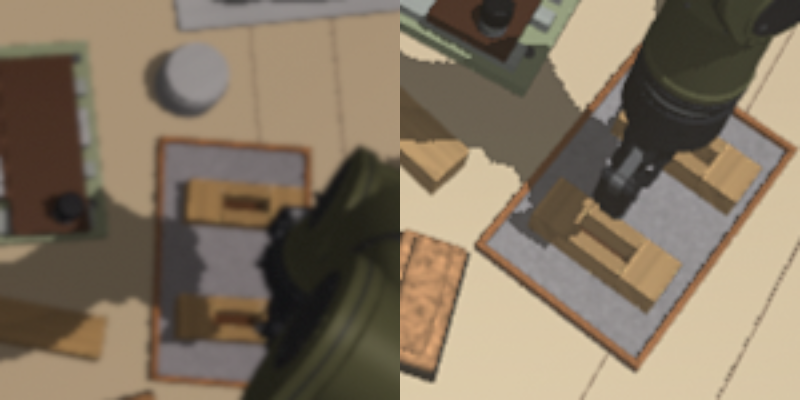

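Both feet lie flat and apart in the tray. Next I measure the nest frame from its bars in both views.

Run:
```python
from h import *
a=np.radians(2.75);S=np.array([[np.cos(a),-np.sin(a)],[np.sin(a),np.cos(a)]])
O=np.array([641.75,36.55]) # nominal mid of nests 1,2
v=[]
for n in("top","side"):
    c=dict(np.load(f"pics/{n}3.npz"));P=cloud(c)
    # resample image on plane z=67 in carriage coords, 0.5mm/px -> x right=station y, up = station x
    xs=np.arange(80,-80,-0.5);ys=np.arange(-170,90,0.5)
    X,Y=np.meshgrid(xs,ys,indexing="ij");W=np.stack([X,Y],-1)@S.T+O
    uv=proj(c,np.c_[W.reshape(-1,2),np.full(X.size,67.)]).astype(np.float32).reshape(*X.shape,2)
    im=cv2.remap(c["image"],uv[...,0],uv[...,1],cv2.INTER_LINEAR);v.append(im[:,:,::-1].copy())
    for k in(37,-37,-111):cv2.drawMarker(v[-1],(int((k+170)*2),160),(0,0,255),0,10)
    g=im.max(2).astype(float)
    bright=(g>120)
    # front/rear bars: columns in middle of nests
    for k in(37,-37,-111):
        col=bright[:, int((k-12+170)*2):int((k+12+170)*2)].mean(1)>.5
        e=np.where(np.diff(col.astype(int)))[0];print(n,"nest at",k,"x edges",xs[e])
    for xb in(55,-55):
        row=bright[int((80-xb-3)*2):int((80-xb+3)*2)].mean(0)>.5
        e=np.where(np.diff(row.astype(int)))[0];print(n,"x",xb,"y edges",ys[e])
cv2.imwrite("pics/nest.png",np.vstack(v)[:, :])
```

```text
top nest at 37 x edges [ 64.5 -62.  -72.5]
top nest at -37 x edges [ 64.5 -62.  -73.5]
top nest at -111 x edges [ 64.  -62.  -73.5]
top x 55 y edges [-146.5 -136.5  -86.   -62.   -11.5   10.5   62.5   72. ]
top x -55 y edges [-148.  -137.   -86.   -63.   -11.5   11.    62.5   73.5]
side nest at 37 x edges []
side nest at -37 x edges []
side nest at -111 x edges []
side x 55 y edges [60. 74. 78.]
side x -55 y edges [-148.  -135.5   65.    74.    78. ]
```

View pics/nest.png

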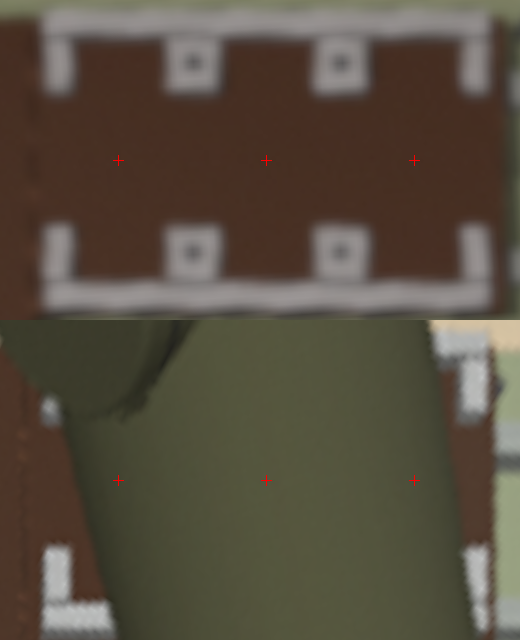

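Call:
drive_tool --pt "0.39 -0.05 0 0.01 -0.35" --pt "0.79 -0.11 0 0.019 -0.35" --pt "0.79 -0.11 0.1 0.019 -0.35"

```text
clock: 23.4
position: [445.5, -249.6, 114.8]
tool_rot: [-2.43, -1.97, 0.03]
ft_force: [0.3, -0.2, -0.4]
opening: 57.5
```

Call:
drive_tool --pt "0.39 -0.1 0 0 -0.35" --pt "0.77 -0.2 0.1 0 -0.35" --pt "0.77 -0.2 0.12 0 -0.35" --pt "0.77 -0.2 0.12 0 -0.35"

```text
clock: 23.9
position: [440.4, -155.4, 99.4]
tool_rot: [-2.43, -1.969, 0.033]
ft_force: [-0.1, -0.2, 0.3]
opening: 57.4
```

Run:
```python
from h import *
from station import ctrl
plan((443.2,-157.7,50,-12.4))
c=dict(ctrl.read_camera("side"))
for b in blobs(c,20,45,300,1500):
    if abs(b[2][2]-120)<6:print("block",b)
```

```text
t 23.9 p [ 440.4 -155.4   99.4] jaw -12.0 open 57.4 F [-0.1 -0.2  0.3] tilt 1.44 q7 0.09
-> [443.2, -157.7, 50, -12.4] calls 1 first [-0.014  0.027  0.412] twist 0.0012 others [-0.014  0.027  0.412] mm/call 50.0
block ([236, 222, 35, 37], 28.9, [434.7, 295.0, 115.4, 47.5, 75.0])
block ([382, 314, 49, 41], 29.1, [440.9, -159.5, 122.7, 49.1, 77.5])
block ([485, 317, 56, 47], 33.7, [563.8, -372.4, 120.0, 53.6, 83.8])
block ([454, 352, 57, 48], 33.7, [443.4, -354.9, 119.9, 52.5, 84.9])
```

Call:
drive_tool --pt "-0.014 0.027 0.2 0.001 -0.35" --pt "-0.014 0.027 0.4 0.001 -0.35" --pt "-0.014 0.027 0.6 0.001 -0.35" --pt "-0.014 0.027 0.6 0.001 -0.35"

```text
clock: 24.45
position: [440.7, -160.1, 26.5]
tool_rot: [-2.44, -1.956, 0.036]
ft_force: [0.1, -0.8, 0.7]
opening: 57.5
```

Run:
```python
from h import *
plan((443.2,-157.7,3,-12.4))
```

```text
t 24.45 p [ 440.7 -160.1   26.5] jaw -12.6 open 57.5 F [ 0.1 -0.8  0.7] tilt 1.54 q7 0.09
-> [443.2, -157.7, 3, -12.4] calls 1 first [0.024 0.016 0.196] twist -0.0005 others [0.024 0.016 0.196] mm/call 24.0
```

Call:
drive_tool --pt "0.018 0.016 0.1 0 -0.35" --pt "0.018 0.016 0.19 0 -0.35" --pt "0.018 0.016 0.19 0 -0.35"

```text
clock: 24.82
position: [442.1, -158.4, 3.2]
tool_rot: [-2.439, -1.956, 0.036]
ft_force: [0.3, 0.7, 0.2]
opening: 57.5
```

Call:
drive_tool --pt "0 0 0 0 0.2" --pt "0 0 0 0 0.2" --pt "0 0 0 0 0.2"

```text
clock: 25.2
position: [442.6, -158.5, 3.9]
tool_rot: [-2.44, -1.956, 0.035]
ft_force: [0.0, -0.3, 6.2]
opening: 42.7
```

Run:
```python
from h import *
plan((443.2,-157.7,100,-12.4),(520,-60,150,-55),(640.8,73.2,120,-87.2))
```

```text
t 25.2 p [ 442.6 -158.5    3.9] jaw -12.6 open 42.7 F [ 0.  -0.3  6.2] tilt 1.53 q7 0.08
-> [443.2, -157.7, 100, -12.4] calls 1 first [ 0.008  0.004 -0.801] twist -0.0004 others [ 0.008  0.004 -0.801] mm/call 96.0
-> [520, -60, 150, -55] calls 1 first [ 0.933  0.45  -0.417] twist 0.1183 others [ 0.991 -0.3   -0.417] mm/call 134.0
-> [640.8, 73.2, 120, -87.2] calls 2 first [ 0.731 -0.166  0.125] twist 0.0894 others [ 0.53  -0.53   0.125] mm/call 91.0
```

Call:
drive_tool --pt "0 0 -0.3 0 0.2" --pt "0 0 -0.6 0 0.2" --pt "0 0 -0.9 0 0.2" --pt "0 0 -0.9 0 0.2"

```text
clock: 25.7
position: [446.8, -158.6, 113.9]
tool_rot: [-2.443, -1.959, 0.031]
ft_force: [-0.4, -0.2, -0.6]
opening: 42.8
```

Call:
drive_tool --pt "0.19 0.09 -0.1 0.024 0.2" --pt "0.37 0.18 -0.2 0.047 0.2" --pt "0.56 0.27 -0.3 0.071 0.2" --pt "0.74 0.36 -0.35 0.095 0.2" --pt "0.93 0.45 -0.35 0.118 0.2"

```text
clock: 26.32
position: [524.6, -60.6, 152.9]
tool_rot: [-2.996, -0.936, 0.037]
ft_force: [0.3, -0.0, -1.4]
opening: 42.8
```

Call:
drive_tool --pt "0.18 -0.04 0 0.023 0.2" --pt "0.37 -0.08 0 0.045 0.2" --pt "0.55 -0.12 0 0.068 0.2" --pt "0.73 -0.17 0 0.089 0.2" --pt "0.73 -0.17 0 0.089 0.2"

```text
clock: 26.95
position: [584.8, 8.2, 149.2]
tool_rot: [3.136, 0.08, -0.04]
ft_force: [-0.4, -0.6, -1.2]
opening: 42.9
```

Run:
```python
from h import *
plan((640.5,73.2,110,-87.2))
```

```text
t 26.95 p [584.8   8.2 149.2] jaw -87.1 open 42.9 F [-0.4 -0.6 -1.2] tilt 1.49 q7 -1.09
-> [640.5, 73.2, 110, -87.2] calls 1 first [ 0.491 -0.517  0.326] twist 0.0004 others [ 0.49  -0.519  0.326] mm/call 94.0
```

Call:
drive_tool --pt "0.25 -0.26 0.05 0 0.2" --pt "0.49 -0.52 0.2 0 0.2" --pt "0.49 -0.52 0.3 0 0.2" --pt "0.49 -0.52 0.3 0 0.2" --pt "0.49 -0.52 0.3 0 0.2"

```text
clock: 27.58
position: [638.8, 70.9, 111.8]
tool_rot: [3.135, 0.077, -0.041]
ft_force: [0.3, -0.9, -1.7]
opening: 43.4
```

Call:
drive_tool --pt "0 0 0.05 0 0.2" --pt "0 0 0.1 0 0.2" --pt "0 0 0.1 0 0.2"

```text
clock: 27.95
position: [637.9, 70.8, 99.3]
tool_rot: [3.135, 0.076, -0.043]
ft_force: [-0.1, -0.2, -1.7]
opening: 42.8
```

Run:
```python
from h import *
plan((640.5,73.2,75,-87.2),(640.5,73.2,59,-87.2))
```

```text
t 27.95 p [637.9  70.8  99.3] jaw -87.2 open 42.8 F [-0.1 -0.2 -1.7] tilt 1.6 q7 -1.19
-> [640.5, 73.2, 75, -87.2] calls 1 first [ 0.023 -0.019  0.202] twist -0.0 others [ 0.023 -0.019  0.202] mm/call 25.0
-> [640.5, 73.2, 59, -87.2] calls 1 first [0.    0.    0.133] twist -0.0 others [0.    0.    0.133] mm/call 16.0
```

Call:
drive_tool --pt "0.023 -0.019 0 0 0.2" --pt "0.023 -0.019 0.1 0 0.2" --pt "0.023 -0.019 0.18 0 0.2" --pt "0.023 -0.019 0.18 0 0.2"

```text
clock: 28.45
position: [638.8, 73.1, 76.2]
tool_rot: [3.135, 0.076, -0.047]
ft_force: [0.1, -0.1, -1.1]
opening: 42.9
```

Run:
```python
from h import *
plan((640.5,73.2,59,-87.2))
print(state()[1].round(3))
```

```text
t 28.45 p [638.8  73.1  76.2] jaw -87.2 open 42.9 F [ 0.1 -0.1 -1.1] tilt 1.75 q7 -1.18
-> [640.5, 73.2, 59, -87.2] calls 1 first [ 0.014 -0.     0.143] twist -0.0 others [ 0.014 -0.     0.143] mm/call 17.0
[[ 0.998  0.049 -0.03 ]
 [ 0.048 -0.999 -0.006]
 [-0.03   0.005 -1.   ]]
```

Call:
drive_tool --pt "0.017 0 0.06 0 0.2" --pt "0.02 0 0.125 0 0.2" --pt "0.02 0 0.13 0 0.2" --pt "0.02 0 0.13 0 0.2"

```text
clock: 28.95
position: [640.8, 73.1, 60.5]
tool_rot: [3.135, 0.076, -0.047]
ft_force: [0.1, -0.1, -2.0]
opening: 42.7
```

Call:
drive_tool --pt "0 0 0 0 -0.3" --pt "0 0 0 0 -0.35" --pt "0 0 0 0 -0.35"

```text
clock: 29.32
position: [640.8, 73.1, 60.6]
tool_rot: [3.135, 0.076, -0.047]
ft_force: [-1.4, -0.1, -0.2]
opening: 57.5
```

Call:
drive_tool --pt "0 0 -0.3 0 -0.35" --pt "0 0 -0.7 0 -0.35" --pt "0 0 -0.7 0 -0.35"

```text
clock: 29.7
position: [646.4, 73.0, 148.8]
tool_rot: [3.134, 0.076, -0.034]
ft_force: [0.3, 0.5, -1.0]
opening: 57.3
```

Run:
```python
from h import *
from station import ctrl
for n in("top","side"):
    c=ctrl.read_camera(n);P=cloud(c)
    for b in blobs(c,76,92,100,3000)+blobs(c,20,45,300,1500):
        if abs(b[2][0]-540)<180 and -450<b[2][1]<400:print(n,b)
    if n=="side":
        u=proj(c,[620,20,70])[0].astype(int);cv2.imwrite("pics/n1.png",cv2.resize(c["image"][u[1]-60:u[1]+60,u[0]-60:u[0]+60,::-1],(480,480)))
plan((429,74.8,110,-11.1))
```

```text
top ([324, 194, 13, 28], 84.4, [612.0, 54.1, 80.1, 29.4, -21.0])
top ([465, 217, 44, 20], 34.2, [567.3, -370.3, 120.7, 48.0, 84.0])
top ([181, 220, 60, 17], 30.2, [581.7, 393.7, 163.0, 41.3, -83.8])
top ([312, 228, 88, 16], 31.1, [549.1, -6.3, 241.3, 40.0, -89.7])
top ([461, 260, 46, 20], 33.9, [446.9, -353.2, 123.8, 46.8, 84.8])
top ([225, 266, 37, 25], 29.8, [436.9, 300.5, 104.0, 45.1, 74.7])
top ([319, 270, 32, 21], 30.1, [425.7, 58.4, 86.2, 45.5, 78.8])
side ([353, 197, 38, 40], 83.9, [639.0, 69.4, 126.5, 47.3, 2.7])
side ([274, 162, 89, 51], 30.2, [672.9, 274.9, 293.5, 34.3, -87.8])
side ([270, 190, 75, 45], 29.7, [585.8, 243.9, 239.8, 35.0, -87.6])
side ([306, 228, 149, 86], 30.1, [548.4, -11.5, 417.7, 42.9, -86.8])
side ([300, 264, 46, 43], 28.9, [427.4, 72.7, 123.8, 47.7, 78.8])
side ([485, 317, 56, 46], 33.8, [564.1, -372.4, 120.0, 53.0, 83.8])
side ([454, 352, 57, 49], 33.7, [443.6, -355.0, 119.9, 52.5, 84.6])
t 29.8 p [643.3  73.8 144.9] jaw -87.2 open 57.5 F [-0.6 -0.1 -0.1] tilt 1.71 q7 -1.23
-> [429, 74.8, 110, -11.1] calls 2 first [-0.892 -0.048  0.145] twist -0.2114 others [-0.168 -0.877  0.145] mm/call 109.0
```

View pics/n1.png

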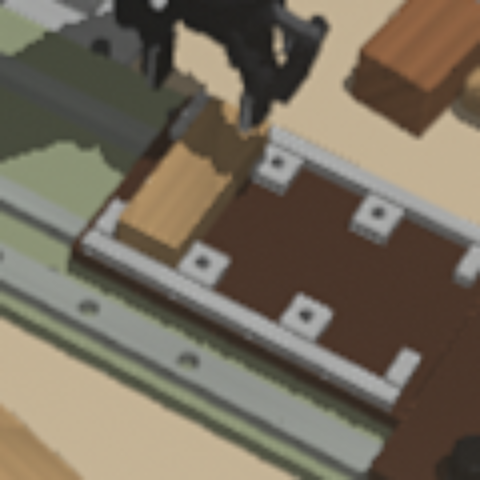

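Call:
drive_tool --pt "-0.18 0 0 -0.026 -0.35" --pt "-0.36 -0.02 0 -0.053 -0.35" --pt "-0.54 -0.03 0 -0.08 -0.35" --pt "-0.72 -0.04 0.1 -0.106 -0.35" --pt "-0.89 -0.05 0.14 -0.13 -0.35"

```text
clock: 30.42
position: [533.6, 74.7, 129.6]
tool_rot: [-2.84, -1.322, 0.051]
ft_force: [0.2, -0.1, 0.2]
opening: 58.1
```

Run:
```python
from h import *
plan((429,74.8,100,-11.1))
```

```text
t 30.43 p [533.6  74.7 129.6] jaw -40.1 open 58.1 F [ 0.2 -0.1  0.2] tilt 1.92 q7 -0.57
-> [429, 74.8, 100, -11.1] calls 1 first [-0.561 -0.667  0.246] twist -0.0806 others [-0.167 -0.856  0.246] mm/call 109.0
```

Call:
drive_tool --pt "-0.14 -0.17 0.05 -0.027 -0.35" --pt "-0.28 -0.34 0.1 -0.054 -0.35" --pt "-0.42 -0.5 0.2 -0.08 -0.35" --pt "-0.56 -0.67 0.25 -0.08 -0.35" --pt "-0.56 -0.67 0.25 -0.08 -0.35"

```text
clock: 31.05
position: [424.4, 74.6, 102.1]
tool_rot: [-2.413, -1.98, 0.054]
ft_force: [0.1, 0.8, 0.4]
opening: 57.9
```

Call:
drive_tool --pt "0 0 0.15 0 -0.35" --pt "0 0 0.3 0 -0.35" --pt "0 0 0.4 0 -0.35" --pt "0 0 0.4 0 -0.35"

```text
clock: 31.55
position: [422.7, 74.3, 53.3]
tool_rot: [-2.413, -1.98, 0.055]
ft_force: [-0.3, -0.5, 0.6]
opening: 57.7
```

Run:
```python
from h import *
plan((429,74.8,3,-11.1))
from station import ctrl
for n in("top","side"):
    c=ctrl.read_camera(n)
    for b in blobs(c,20,45,150,1500):
        if abs(b[2][0]-430)<40 and -50<b[2][1]<400:print(n,b)
```

```text
t 31.55 p [422.7  74.3  53.3] jaw -11.3 open 57.7 F [-0.3 -0.5  0.6] tilt 2.34 q7 -0.24
-> [429, 74.8, 3, -11.1] calls 1 first [0.015 0.051 0.419] twist -0.0005 others [0.014 0.051 0.419] mm/call 51.0
top ([225, 266, 46, 26], 29.8, [435.3, 292.2, 120.9, 45.1, 75.4])
side ([315, 272, 31, 35], 29.1, [424.1, 56.6, 90.5, 47.5, 79.0])
```

Call:
drive_tool --pt "0.015 0.065 0.1 0 -0.35" --pt "0.015 0.065 0.25 0 -0.35" --pt "0.015 0.065 0.4 0 -0.35" --pt "0.015 0.065 0.415 0 -0.35" --pt "0.015 0.065 0.415 0 -0.35"

```text
clock: 32.28
position: [432.0, 74.6, 5.1]
tool_rot: [-2.412, -1.979, 0.058]
ft_force: [-0.2, -0.8, 0.8]
opening: 57.4
```

Call:
drive_tool --pt "0 0 0 0 0.2" --pt "0 0 0 0 0.2" --pt "0 0 0 0 0.2"

```text
clock: 32.65
position: [432.0, 74.7, 5.3]
tool_rot: [-2.412, -1.979, 0.057]
ft_force: [-1.2, -0.2, 5.4]
opening: 43.1
```

Call:
drive_tool --pt "0 0 -0.3 0 0.2" --pt "0 0 -0.6 0 0.2" --pt "0 0 -1 0 0.2" --pt "0 0 -1 0 0.2"

```text
clock: 33.15
position: [439.4, 75.5, 127.7]
tool_rot: [-2.416, -1.982, 0.05]
ft_force: [0.5, -0.1, -1.1]
opening: 43.0
```

Run:
```python
from h import *
plan((540,20,150,-55),(643.8,-0.5,110,-87.2))
print(state()[1].round(3))
```

```text
t 33.15 p [439.4  75.5 127.7] jaw -11.3 open 43.0 F [ 0.5 -0.1 -1.1] tilt 2.06 q7 0.12
-> [540, 20, 150, -55] calls 1 first [-0.29   0.913 -0.186] twist 0.1215 others [ 0.421  0.86  -0.186] mm/call 117.0
-> [643.8, -0.5, 110, -87.2] calls 1 first [0.611 0.636 0.333] twist 0.0894 others [0.856 0.213 0.333] mm/call 113.0
[[ 0.195  0.98  -0.035]
 [ 0.981 -0.195 -0.008]
 [-0.014 -0.033 -0.999]]
```

Call:
drive_tool --pt "-0.06 0.18 -0.05 0.024 0.2" --pt "-0.12 0.37 -0.1 0.049 0.2" --pt "-0.17 0.55 -0.15 0.073 0.2" --pt "-0.23 0.73 -0.19 0.097 0.2" --pt "-0.29 0.91 -0.19 0.1215 0.2"

```text
clock: 33.78
position: [540.6, 19.6, 146.4]
tool_rot: [-2.996, -0.936, 0.06]
ft_force: [0.2, 0.0, -2.3]
opening: 43.1
```

Call:
drive_tool --pt "0.15 0.16 0 0.022 0.2" --pt "0.3 0.32 0 0.045 0.2" --pt "0.46 0.48 0.05 0.067 0.2" --pt "0.58 0.62 0.1 0.089 0.2" --pt "0.58 0.62 0.2 0.089 0.2"

```text
clock: 34.4
position: [639.7, -3.3, 116.9]
tool_rot: [3.129, 0.074, -0.06]
ft_force: [0.3, 0.4, -1.9]
opening: 42.9
```

Call:
drive_tool --pt "0 0 0 0 0.2" --pt "0 0 0 0 0.2"

```text
clock: 34.65
position: [638.6, -3.1, 116.4]
tool_rot: [3.13, 0.074, -0.063]
ft_force: [-0.2, -0.1, -1.7]
opening: 42.8
```

Run:
```python
from h import *
plan((644.4,-0.5,80,-87.2))
print(state()[1].round(3))
```

```text
t 34.65 p [638.6  -3.1 116.4] jaw -87.3 open 42.8 F [-0.2 -0.1 -1.7] tilt 2.38 q7 -0.88
-> [644.4, -0.5, 80, -87.2] calls 1 first [ 0.049 -0.019  0.303] twist -0.0002 others [ 0.049 -0.019  0.303] mm/call 37.0
[[ 0.998  0.048 -0.04 ]
 [ 0.047 -0.999 -0.011]
 [-0.041  0.009 -0.999]]
```

Call:
drive_tool --pt "0.06 -0.022 0.05 0 0.2" --pt "0.06 -0.022 0.2 0 0.2" --pt "0.06 -0.022 0.3 0 0.2" --pt "0.06 -0.022 0.3 0 0.2"

```text
clock: 35.15
position: [642.9, -0.3, 78.4]
tool_rot: [3.13, 0.074, -0.068]
ft_force: [-0.4, 0.2, -1.5]
opening: 43.2
```

```bash
cat >> h.py <<'E'
def go(x,y,z):
    o,M,f=state();print("t",round(o["clock"],2),"p",o["position"].round(1),"jaw",f.round(1),"open",round(o["opening"],1),"F",o["ft_force"].round(1),"shift",(M.T@(np.array([x,y,z])-o["position"])/120).round(3),"toolz",M[:,2].round(3))
E
python3 - <<'E'
from h import *
from station import ctrl
go(644.6,-0.5,62)
for n in("side",):
    c=ctrl.read_camera(n);cv2
    u=proj(c,[620,-20,70])[0].astype(int);cv2.imwrite("pics/n2.png",cv2.resize(c["image"][u[1]-60:u[1]+60,u[0]-60:u[0]+60,::-1],(480,480)))
E
```

```text
t 35.15 p [ 6.429e+02 -3.000e-01  7.840e+01] jaw -87.3 open 43.2 F [-0.4  0.2 -1.5] shift [0.02  0.001 0.136] toolz [-0.043 -0.011 -0.999]
```

View pics/n2.png

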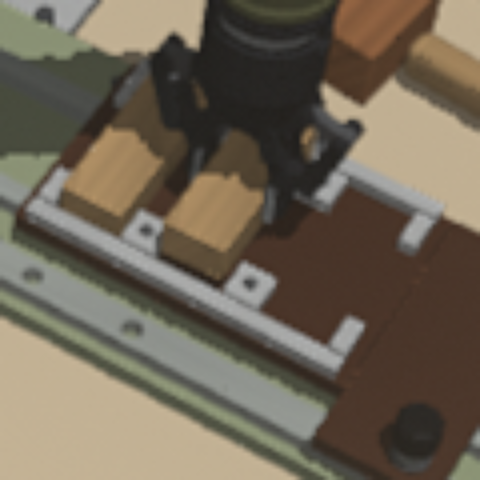

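Call:
drive_tool --pt "0.02 0 0.06 0 0.2" --pt "0.02 0 0.12 0 0.2" --pt "0.022 0 0.13 0 0.2" --pt "0.022 0 0.13 0 0.2"

```text
clock: 35.7
position: [645.6, -0.8, 63.6]
tool_rot: [3.13, 0.074, -0.065]
ft_force: [-0.3, 1.2, -1.1]
opening: 42.8
```

Call:
drive_tool --pt "0 0 0 0 -0.3" --pt "0 0 0 0 -0.35" --pt "0 0 0 0 -0.35"

```text
clock: 36.08
position: [645.8, -0.8, 63.9]
tool_rot: [3.13, 0.074, -0.065]
ft_force: [-0.3, -0.0, 0.0]
opening: 57.6
```

Call:
drive_tool --pt "0 0 -0.3 0 -0.35" --pt "0 0 -0.7 0 -0.35" --pt "0 0 -0.7 0 -0.35"

```text
clock: 36.45
position: [652.0, -1.1, 152.1]
tool_rot: [3.128, 0.074, -0.052]
ft_force: [0.2, -0.3, -0.2]
opening: 57.7
```

```bash
cat >> h.py <<'E'
def flat(c,lo=74,hi=95):
    """top faces in the nests: centre, size, height and slope (deg) by plane fit"""
    P=cloud(c);m=(P[...,2]>lo)&(P[...,2]<hi)&(c["image"][...,0].astype(int)-c["image"][...,2]>35)
    n,l,s,_=cv2.connectedComponentsWithStats(m.astype(np.uint8),connectivity=4)
    for i in range(1,n):
        if s[i,4]<120:continue
        q=P[cv2.erode((l==i).astype(np.uint8),np.ones((3,3)))>0]
        if len(q)<60 or abs(q[:,0].mean()-620)>100:continue
        k=np.linalg.lstsq(np.c_[q[:,:2]-q[:,:2].mean(0),np.ones(len(q))],q[:,2],rcond=None)[0]
        print("  face n",s[i,4],"c",q[:,:2].mean(0).round(1),"z",k[2].round(1),"slope deg",np.degrees(k[:2]).round(2))
E
python3 - <<'E'
from h import *
from station import ctrl
go(520,100,150)
for n in("top","side"):
    c=ctrl.read_camera(n);print(n);flat(c)
    for b in blobs(c,76,92,100,3000)+blobs(c,20,45,300,1500):
        if abs(b[2][0]-540)<180 and -450<b[2][1]<400 and b[2][2]<140:print(n,b)
plan((435.2,292,110,-14.7))
E
```

```text
t 36.45 p [652.   -1.1 152.1] jaw -87.3 open 57.7 F [ 0.2 -0.3 -0.2] shift [-1.058 -0.894  0.043] toolz [-0.033 -0.013 -0.999]
top
  face n 495 c [626.5  -2.6] z 84.8 slope deg [-0.21 -1.12]
top ([346, 184, 18, 36], 84.6, [632.8, -2.3, 97.7, 44.2, 2.5])
top ([321, 207, 16, 15], 84.3, [589.2, 60.6, 54.3, 27.0, -45.4])
top ([464, 217, 45, 20], 34.5, [567.3, -369.5, 122.4, 48.2, 83.8])
top ([461, 260, 46, 20], 34.5, [446.5, -352.9, 123.9, 47.6, 84.8])
top ([225, 266, 44, 26], 29.9, [435.0, 292.2, 121.0, 44.4, 74.7])
side
  face n 436 c [619.7  71. ] z 84.1 slope deg [-0.98 -1.23]
  face n 458 c [622.4  -3.5] z 84.6 slope deg [-0.71 -0.55]
side ([353, 197, 36, 40], 84.0, [639.0, 69.1, 126.3, 47.8, 2.6])
side ([378, 209, 38, 43], 84.2, [641.5, -3.9, 126.6, 46.4, 2.3])
side ([486, 317, 55, 47], 33.7, [563.8, -372.3, 120.0, 53.8, 83.8])
side ([454, 352, 57, 49], 33.7, [443.5, -354.9, 119.9, 52.3, 84.9])
t 36.55 p [6.493e+02 4.000e-01 1.481e+02] jaw -87.3 open 57.8 F [ 0.2 -0.3 -0.8] tilt 2.4 q7 -0.92
-> [435.2, 292, 110, -14.7] calls 3 first [-0.556 -0.837  0.106] twist -0.2016 others [ 0.632 -0.781  0.106] mm/call 121.0
```

Call:
drive_tool --pt "-0.2 0 0 -0.026 -0.35" --pt "-0.4 -0.1 0 -0.053 -0.35" --pt "-0.6 -0.2 0 -0.08 -0.35" --pt "-0.8 -0.3 0.0 -0.106 -0.35" --pt "-0.95 -0.4 0.0 -0.13 -0.35"

```text
clock: 37.17
position: [530.9, 43.6, 151.1]
tool_rot: [-2.841, -1.319, 0.069]
ft_force: [0.6, 0.5, -0.6]
opening: 57.8
```

Run:
```python
from h import *
plan((480,180,140,-14.8),(435.1,292.1,80,-14.8))
```

```text
t 37.17 p [530.9  43.6 151.1] jaw -40.2 open 57.8 F [ 0.6  0.5 -0.6] tilt 2.59 q7 -0.23
-> [480, 180, 140, -14.8] calls 2 first [ 0.297 -0.529  0.046] twist -0.0706 others [ 0.495 -0.35   0.046] mm/call 73.0
-> [435.1, 292.1, 80, -14.8] calls 1 first [ 0.808 -0.6    0.5  ] twist -0.0 others [ 0.808 -0.6    0.5  ] mm/call 135.0
```

Call:
drive_tool --pt "0.1 -0.18 0.02 -0.025 -0.35" --pt "0.2 -0.35 0.03 -0.05 -0.35" --pt "0.3 -0.53 0.05 -0.07 -0.35" --pt "0.3 -0.53 0.05 -0.07 -0.35"

```text
clock: 37.67
position: [503.5, 114.4, 144.2]
tool_rot: [-2.471, -1.903, 0.068]
ft_force: [0.0, 0.0, -0.3]
opening: 57.6
```

Call:
drive_tool --pt "0.25 -0.17 0.02 0 -0.35" --pt "0.5 -0.35 0.05 0 -0.35" --pt "0.5 -0.35 0.05 0 -0.35"

```text
clock: 38.05
position: [476.4, 185.3, 137.6]
tool_rot: [-2.467, -1.906, 0.071]
ft_force: [0.0, -1.0, 0.2]
opening: 57.5
```

Call:
drive_tool --pt "0.27 -0.2 0.15 0 -0.35" --pt "0.54 -0.4 0.3 0 -0.35" --pt "0.8 -0.6 0.45 0 -0.35" --pt "0.8 -0.6 0.5 0 -0.35" --pt "0.8 -0.6 0.5 0 -0.35"

```text
clock: 38.67
position: [428.9, 293.7, 78.6]
tool_rot: [-2.471, -1.903, 0.073]
ft_force: [0.0, -0.7, 0.7]
opening: 57.5
```

Run:
```python
from h import *
from station import ctrl
plan((435.1,292.1,50,-14.8));go(435.1,292.1,4)
for n in("top","side"):
    c=ctrl.read_camera(n)
    for b in blobs(c,20,45,150,1500):
        if abs(b[2][0]-430)<60 and 150<b[2][1]<400:print(n,b)
```

```text
t 38.67 p [428.9 293.7  78.6] jaw -14.8 open 57.5 F [ 0.  -0.7  0.7] tilt 2.94 q7 -0.24
-> [435.1, 292.1, 50, -14.8] calls 1 first [0.    0.053 0.238] twist -0.0001 others [0.    0.053 0.238] mm/call 29.0
t 38.67 p [428.9 293.7  78.6] jaw -14.8 open 57.5 F [ 0.  -0.7  0.7] shift [0.015 0.082 0.618] toolz [-0.05  -0.012 -0.999]
top ([246, 272, 25, 20], 29.6, [427.3, 262.8, 59.3, 45.0, 74.7])
side ([242, 222, 34, 40], 29.2, [433.0, 289.8, 125.3, 48.0, 75.1])
```

Call:
drive_tool --pt "0.015 0.05 0.2 0 -0.35" --pt "0.015 0.07 0.4 0 -0.35" --pt "0.015 0.08 0.6 0 -0.35" --pt "0.015 0.08 0.61 0 -0.35" --pt "0.015 0.08 0.61 0 -0.35"

```text
clock: 39.4
position: [436.6, 291.5, 6.6]
tool_rot: [-2.474, -1.901, 0.069]
ft_force: [0.5, 0.0, 0.7]
opening: 57.7
```

Run:
```python
from h import *
go(435.1,292.1,4)
```

```text
t 39.4 p [436.6 291.5   6.6] jaw -15.0 open 57.7 F [0.5 0.  0.7] shift [ 0.002 -0.012  0.022] toolz [-0.048 -0.011 -0.999]
```

Call:
drive_tool --pt "0 -0.01 0.02 0 0.2" --pt "0 -0.01 0.02 0 0.2" --pt "0 -0.01 0.02 0 0.2" --pt "0 -0.01 0.02 0 0.2"

```text
clock: 39.9
position: [436.2, 292.0, 6.1]
tool_rot: [-2.475, -1.901, 0.065]
ft_force: [-2.2, -0.7, 9.8]
opening: 42.9
```

Call:
drive_tool --pt "0 0 -0.3 0 0.2" --pt "0 0 -0.6 0 0.2" --pt "0 0 -1 0 0.2" --pt "0 0 -1 0 0.2" --pt "0 0 -1 0 0.2"

```text
clock: 40.52
position: [441.0, 293.3, 125.9]
tool_rot: [-2.474, -1.901, 0.065]
ft_force: [-0.5, -0.3, -1.8]
opening: 42.8
```

Run:
```python
from h import *
plan((480,180,140,-14.8),(500,80,150,-50),(560,-50,150,-87.2),(646,-74.5,115,-87.2))
```

```text
t 40.52 p [441.  293.3 125.9] jaw -15.0 open 42.8 F [-0.5 -0.3 -1.8] tilt 2.68 q7 -0.28
-> [480, 180, 140, -14.8] calls 1 first [-0.828  0.557 -0.117] twist -0.0004 others [-0.83   0.555 -0.117] mm/call 121.0
-> [500, 80, 150, -50] calls 1 first [-0.763  0.374 -0.083] twist 0.0978 others [-0.408  0.746 -0.083] mm/call 102.0
-> [560, -50, 150, -87.2] calls 2 first [-0.157  0.576 -0.   ] twist 0.1033 others [ 0.223  0.553 -0.   ] mm/call 72.0
-> [646, -74.5, 115, -87.2] calls 1 first [0.706 0.239 0.292] twist -0.0 others [0.706 0.239 0.292] mm/call 96.0
```

Call:
drive_tool --pt "-0.28 0.18 -0.04 0 0.2" --pt "-0.55 0.37 -0.1 0 0.2" --pt "-0.83 0.56 -0.15 0 0.2" --pt "-0.83 0.56 -0.15 0 0.2"

```text
clock: 41.02
position: [481.8, 175.5, 142.7]
tool_rot: [-2.482, -1.894, 0.068]
ft_force: [-0.3, 0.7, -1.1]
opening: 43.0
```

Call:
drive_tool --pt "-0.19 0.09 -0.02 0.024 0.2" --pt "-0.38 0.19 -0.04 0.049 0.2" --pt "-0.57 0.28 -0.06 0.074 0.2" --pt "-0.76 0.37 -0.08 0.098 0.2"

```text
clock: 41.52
position: [499.9, 76.4, 151.3]
tool_rot: [-2.953, -1.051, 0.078]
ft_force: [-0.4, -0.5, -1.1]
opening: 42.8
```

Call:
drive_tool --pt "-0.07 0.25 0 0.026 0.2" --pt "-0.14 0.5 0 0.052 0.2" --pt "-0.2 0.75 0 0.078 0.2" --pt "-0.27 1.0 0 0.103 0.2" --pt "-0.27 1.0 0 0.103 0.2"

```text
clock: 42.15
position: [550.5, -38.9, 148.8]
tool_rot: [3.128, 0.053, -0.079]
ft_force: [-0.1, 0.0, -1.5]
opening: 43.1
```

Run:
```python
from h import *
plan((646,-74.5,115,-87.2));go(646,-74.5,115)
```

```text
t 42.15 p [550.5 -38.9 148.8] jaw -88.0 open 43.1 F [-0.1  0.  -1.5] tilt 2.99 q7 -0.73
-> [646, -74.5, 115, -87.2] calls 1 first [0.785 0.324 0.281] twist -0.0023 others [0.78  0.335 0.281] mm/call 107.0
t 42.15 p [550.5 -38.9 148.8] jaw -88.0 open 43.1 F [-0.1  0.  -1.5] shift [0.799 0.321 0.245] toolz [-0.051 -0.013 -0.999]
```

Call:
drive_tool --pt "0.25 0.1 0 -0.002 0.2" --pt "0.5 0.2 0.05 -0.002 0.2" --pt "0.8 0.31 0.15 -0.002 0.2" --pt "0.8 0.31 0.22 -0.002 0.2" --pt "0.8 0.31 0.22 -0.002 0.2"

```text
clock: 42.78
position: [644.3, -71.2, 115.9]
tool_rot: [3.13, 0.075, -0.087]
ft_force: [0.3, -0.8, -1.2]
opening: 42.9
```

Call:
drive_tool --pt "0 0 0 0 0.2" --pt "0 0 0 0 0.2"

```text
clock: 43.02
position: [643.7, -70.3, 116.2]
tool_rot: [3.131, 0.076, -0.087]
ft_force: [0.0, -0.2, -1.5]
opening: 43.0
```

Run:
```python
from h import *
go(648,-74.6,80)
```

```text
t 43.02 p [643.7 -70.3 116.2] jaw -87.2 open 43.0 F [ 0.  -0.2 -1.5] shift [0.051 0.035 0.299] toolz [-0.056 -0.01  -0.998]
```

Call:
drive_tool --pt "0.048 0.035 0.05 0 0.2" --pt "0.048 0.035 0.2 0 0.2" --pt "0.048 0.035 0.29 0 0.2" --pt "0.048 0.035 0.29 0 0.2"

```text
clock: 43.52
position: [646.5, -74.2, 79.4]
tool_rot: [3.132, 0.075, -0.092]
ft_force: [0.4, -0.0, -0.9]
opening: 42.7
```

Run:
```python
from h import *
from station import ctrl
go(647.5,-74.6,63)
c=ctrl.read_camera("side")
u=proj(c,[620,-70,70])[0].astype(int);cv2.imwrite("pics/n3.png",cv2.resize(c["image"][u[1]-60:u[1]+60,u[0]-60:u[0]+60,::-1],(480,480)))
```

```text
t 43.52 p [646.5 -74.2  79.4] jaw -87.2 open 42.7 F [ 0.4 -0.  -0.9] shift [0.016 0.003 0.136] toolz [-0.059 -0.009 -0.998]
```

View pics/n3.png

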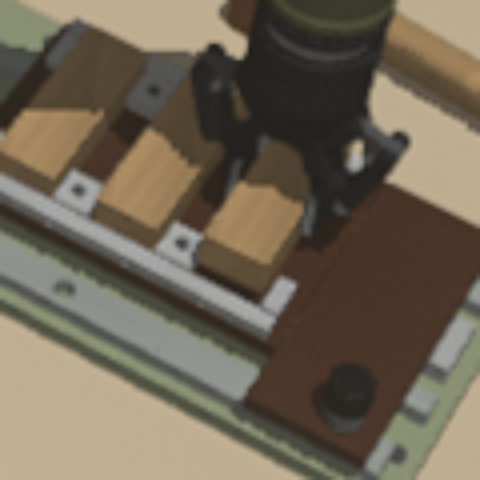

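The block sits over nest 3, in line with the spacers, so I lower and release it.

Call:
drive_tool --pt "0.01 0 0.05 0 0.2" --pt "0.016 0.003 0.1 0 0.2" --pt "0.016 0.003 0.13 0 0.2" --pt "0.016 0.003 0.13 0 0.2"

```text
clock: 44.08
position: [648.3, -74.9, 64.5]
tool_rot: [3.131, 0.075, -0.09]
ft_force: [0.1, -0.4, -2.2]
opening: 43.2
```

Call:
drive_tool --pt "0 0 0 0 -0.3" --pt "0 0 0 0 -0.35" --pt "0 0 0 0 -0.35"

```text
clock: 44.45
position: [648.4, -75.0, 64.7]
tool_rot: [3.131, 0.075, -0.089]
ft_force: [-0.6, -0.2, 0.7]
opening: 57.6
```

Call:
drive_tool --pt "0 0 -0.3 0 -0.35" --pt "0 0 -0.7 0 -0.35" --pt "0 0 -1 0 -0.35" --pt "0 0 -1 0 -0.35"

```text
clock: 44.95
position: [657.1, -74.9, 188.0]
tool_rot: [3.129, 0.075, -0.079]
ft_force: [-0.1, 0.1, -0.2]
opening: 57.6
```

Run:
```python
from h import *
from station import ctrl
for n in("top","side"):
    c=ctrl.read_camera(n);print(n);flat(c)
    for b in blobs(c,76,105,25,3000)+blobs(c,20,45,300,1500):
        if abs(b[2][0]-540)<180 and -450<b[2][1]<400 and b[2][2]<140:print(n,b)
plan((556.5,-178,140,-87.2))
```

```text
top
  face n 545 c [635.5 -76.9] z 84.9 slope deg [0.32 0.07]
  face n 147 c [598.2  -9.2] z 85.5 slope deg [-3.48 -0.58]
top ([373, 176, 19, 42], 84.4, [644.9, -75.6, 114.5, 45.0, 2.3])
top ([348, 204, 16, 16], 84.8, [595.5, -11.1, 54.4, 31.2, -51.3])
top ([416, 222, 11, 11], 94.1, [555.7, -177.3, 27.9, 26.8, -3.0])
top ([464, 217, 45, 20], 34.0, [567.2, -369.4, 122.6, 48.4, 84.0])
top ([461, 260, 46, 20], 34.3, [447.0, -353.1, 123.7, 46.5, 84.8])
side
  face n 440 c [617.9  67.5] z 84.1 slope deg [-0.92 -1.85]
  face n 498 c [627.1  -2.9] z 84.3 slope deg [-0.34 -0.12]
  face n 519 c [630.5 -77. ] z 84.5 slope deg [-0.72 -0.35]
side ([353, 198, 38, 41], 83.8, [637.8, 68.2, 126.3, 47.0, 2.7])
side ([378, 209, 38, 41], 84.0, [641.4, -3.6, 127.3, 45.8, 2.5])
side ([404, 222, 39, 42], 84.2, [645.8, -77.7, 126.7, 45.8, 2.3])
side ([435, 282, 14, 14], 92.5, [552.1, -181.2, 36.7, 27.4, 14.3])
side ([486, 317, 55, 47], 33.5, [563.9, -372.4, 120.0, 53.7, 83.5])
side ([454, 352, 57, 49], 33.5, [443.9, -355.0, 120.0, 51.6, 84.9])
t 45.05 p [655.  -73.5 184.3] jaw -87.2 open 57.3 F [ 0.3  0.7 -1.2] tilt 3.29 q7 -0.86
-> [556.5, -178, 140, -87.2] calls 1 first [-0.862  0.83   0.369] twist -0.0001 others [-0.862  0.83   0.369] mm/call 150.0
```

Call:
drive_tool --pt "-0.22 0.21 0 0 -0.3" --pt "-0.44 0.42 0.1 0 -0.3" --pt "-0.66 0.62 0.2 0 -0.3" --pt "-0.85 0.82 0.3 0 -0.3" --pt "-0.85 0.82 0.3 0 -0.3"

```text
clock: 45.68
position: [552.5, -178.8, 153.3]
tool_rot: [3.132, 0.066, -0.097]
ft_force: [0.2, 0.2, -1.0]
opening: 55.2
```

Call:
drive_tool --pt "0 0 0 0 -0.3" --pt "0 0 0 0 -0.3"

```text
clock: 45.92
position: [553.0, -177.7, 152.8]
tool_rot: [3.133, 0.069, -0.098]
ft_force: [-0.2, -0.3, -0.7]
opening: 55.5
```

Run:
```python
from h import *
go(556,-178,110);go(556,-178,66)
```

```text
t 45.92 p [ 553.  -177.7  152.8] jaw -87.5 open 55.5 F [-0.2 -0.3 -0.7] shift [0.047 0.001 0.354] toolz [-0.062 -0.008 -0.998]
t 45.92 p [ 553.  -177.7  152.8] jaw -87.5 open 55.5 F [-0.2 -0.3 -0.7] shift [ 0.07 -0.    0.72] toolz [-0.062 -0.008 -0.998]
```

Call:
drive_tool --pt "0.03 0 0.2 0 -0.3" --pt "0.045 0 0.45 0 -0.3" --pt "0.062 0 0.7 0 -0.3" --pt "0.062 0 0.72 0 -0.3" --pt "0.062 0 0.72 0 -0.3"

```text
clock: 46.55
position: [555.7, -178.2, 66.8]
tool_rot: [3.132, 0.07, -0.096]
ft_force: [-0.1, -1.4, 0.7]
opening: 55.6
```

Run:
```python
from h import *
go(555,-178,66)
```

```text
t 46.55 p [ 555.7 -178.2   66.8] jaw -87.4 open 55.6 F [-0.1 -1.4  0.7] shift [-0.005 -0.002  0.007] toolz [-0.061 -0.009 -0.998]
```

Call:
drive_tool --pt "0 0 0 0 0.6" --pt "0 0 0 0 0.6" --pt "0 0 0 0 0.6" --pt "0 0 0 0 0.6" --squeeze 90

```text
clock: 47.05
position: [556.7, -178.2, 68.5]
tool_rot: [3.132, 0.07, -0.092]
ft_force: [-0.7, 1.0, 6.9]
opening: 26.0
```

Call:
drive_tool --pt "-0.004 0 -0.06 0 0.6" --pt "-0.008 0 -0.125 0 0.6" --pt "-0.008 0 -0.125 0 0.6" --pt "-0.008 0 -0.125 0 0.6"

```text
clock: 47.55
position: [556.6, -178.1, 83.2]
tool_rot: [3.132, 0.07, -0.093]
ft_force: [1.9, -2.0, -9.3]
opening: 26.0
```

Run:
```python
from h import *
go(551,-83,82);plan((546.9,11.8,82,-87.2))
```

```text
t 47.55 p [ 556.6 -178.1   83.2] jaw -87.4 open 26.0 F [ 1.9 -2.  -9.3] shift [-0.011 -0.793  0.006] toolz [-0.059 -0.009 -0.998]
t 47.55 p [ 556.6 -178.1   83.2] jaw -87.4 open 26.0 F [ 1.9 -2.  -9.3] tilt 3.41 q7 -0.5
-> [546.9, 11.8, 82, -87.2] calls 2 first [-0.005 -0.792  0.005] twist -0.0006 others [-0.002 -0.792  0.005] mm/call 95.0
```

Call:
drive_tool --pt "0 -0.2 0 0 0.6" --pt "-0.003 -0.4 0 0 0.6" --pt "-0.004 -0.6 0 0 0.6" --pt "-0.005 -0.78 0 0 0.6" --pt "-0.005 -0.78 0 0 0.6"

```text
clock: 48.18
position: [552.0, -81.2, 81.9]
tool_rot: [3.136, 0.076, -0.094]
ft_force: [2.1, 2.3, -8.5]
opening: 26.1
```

Call:
drive_tool --pt "0 0 0 0 0.6" --pt "0 0 0 0 0.6"

```text
clock: 48.42
position: [552.1, -81.9, 81.8]
tool_rot: [3.136, 0.074, -0.094]
ft_force: [2.4, 0.6, -8.3]
opening: 26.0
```

Run:
```python
from h import *
go(547.2,11.7,82)
```

```text
t 48.42 p [552.1 -81.9  81.8] jaw -87.3 open 26.0 F [ 2.4  0.6 -8.3] shift [-0.004 -0.781 -0.003] toolz [-0.06  -0.005 -0.998]
```

Call:
drive_tool --pt "0 -0.2 -0.015 0 0.6" --pt "-0.003 -0.4 -0.015 0 0.6" --pt "-0.004 -0.6 -0.015 0 0.6" --pt "-0.004 -0.755 -0.015 0 0.6" --pt "-0.004 -0.755 -0.015 0 0.6"

```text
clock: 49.05
position: [547.7, 11.0, 83.2]
tool_rot: [3.138, 0.078, -0.094]
ft_force: [3.5, 2.9, -9.1]
opening: 25.8
```

Call:
drive_tool --pt "0 0 0 0 0.6" --pt "0 0 0 0 0.6"

```text
clock: 49.3
position: [547.7, 10.5, 83.2]
tool_rot: [3.139, 0.077, -0.094]
ft_force: [1.8, 1.1, -9.5]
opening: 26.1
```

Run:
```python
from h import *
from station import ctrl
go(547.2,11.7,82)
c=ctrl.read_camera("side");flat(c)
for b in blobs(c,76,105,25,3000):
    if abs(b[2][0]-590)<130 and -200<b[2][1]<400 and b[2][2]<140:print(b)
```

```text
t 49.3 p [547.7  10.5  83.2] jaw -87.2 open 26.1 F [ 1.8  1.1 -9.5] shift [-0.003 -0.01   0.011] toolz [-0.06  -0.002 -0.998]
  face n 343 c [659.9 186.9] z 84.4 slope deg [-0.49 -2.9 ]
  face n 130 c [613.5 252. ] z 84.5 slope deg [-11.03 -11.14]
([291, 169, 39, 37], 83.9, [628.6, 255.6, 126.8, 49.9, 1.4])
([315, 179, 39, 39], 84.0, [633.6, 183.8, 125.1, 47.8, 2.7])
([339, 191, 26, 38], 84.3, [637.1, 114.2, 123.0, 38.9, 2.4])
([362, 245, 20, 14], 95.7, [538.7, 9.3, 53.5, 16.6, -86.0])
```

Call:
drive_tool --pt "0 -0.012 0 0 0.6" --pt "0 -0.012 0 0 0.6" --pt "0.003 -0.012 0.06 0 0.6" --pt "0.006 -0.012 0.12 0 0.6" --pt "0.006 -0.012 0.14 0 0.6"

```text
clock: 49.98
position: [547.8, 11.6, 68.2]
tool_rot: [-3.139, -0.076, 0.092]
ft_force: [-3.6, 2.2, 25.8]
opening: 26.5
```

Call:
drive_tool --pt "0 0 0 0 0.6" --pt "0 0 0 0 -0.3" --pt "0 0 0 0 -0.3" --pt "0 0 0 0 -0.3"

```text
clock: 50.48
position: [547.7, 11.7, 68.2]
tool_rot: [-3.138, -0.076, 0.092]
ft_force: [0.2, -0.4, -0.8]
opening: 55.2
```

Call:
drive_tool --pt "-0.02 0 -0.4 0 -0.3" --pt "-0.04 0 -0.8 0 -0.3" --pt "-0.06 0 -1 0 -0.3" --pt "-0.06 0 -1 0 -0.3"

```text
clock: 50.98
position: [548.6, 11.2, 190.1]
tool_rot: [-3.139, -0.076, 0.086]
ft_force: [0.2, 0.2, 0.1]
opening: 55.5
```

Call:
drive_tool --pt "-0.3 0.4 0 0 -0.3" --pt "-0.5 0.8 0 0 -0.3" --pt "-0.5 1 0 0 -0.3" --pt "-0.5 1 0 0 -0.3"

```text
clock: 51.48
position: [493.8, -113.2, 192.5]
tool_rot: [-3.139, -0.07, 0.088]
ft_force: [0.4, -0.2, 0.2]
opening: 55.2
```

Call:
drive_tool --pt "-0.1 0.4 0 0 -0.3" --pt "-0.2 0.8 0 0 -0.3" --pt "-0.2 1 0 0 -0.3" --pt "-0.2 1 0 0 -0.3"

```text
clock: 51.98
position: [475.3, -234.3, 193.0]
tool_rot: [-3.139, -0.069, 0.089]
ft_force: [0.4, 1.4, 0.1]
opening: 55.6
```

Run:
```python
from h import *
from station import ctrl
go(547.2,11.7,82)
for n in("top","side"):
    c=ctrl.read_camera(n);print(n);flat(c)
    for b in blobs(c,76,105,25,3000)+blobs(c,20,45,300,1500):
        if abs(b[2][0]-530)<180 and -450<b[2][1]<400 and b[2][2]<140:print(b)
    cv2.imwrite(f"pics/{n}9.png",c["image"][:,:,::-1])
```

```text
t 51.98 p [ 475.3 -234.3  193. ] jaw -87.5 open 55.6 F [0.4 1.4 0.1] shift [ 0.739 -2.02   0.889] toolz [-0.057 -0.    -0.998]
top
  face n 691 c [639.7 113.1] z 84.9 slope deg [-0.68  1.65]
  face n 681 c [632.1 186.2] z 85.1 slope deg [-0.1   1.44]
  face n 264 c [592.9 257. ] z 84.9 slope deg [ 0.44 -1.32]
([303, 178, 19, 44], 84.6, [640.0, 113.5, 122.2, 43.7, 2.4])
([276, 180, 18, 44], 85.3, [635.7, 187.4, 122.1, 44.0, 2.3])
([250, 206, 17, 21], 85.4, [596.6, 258.5, 55.0, 43.1, 0.0])
([282, 231, 49, 17], 30.8, [543.6, 130.8, 132.1, 42.7, -88.2])
([461, 260, 46, 20], 34.5, [446.6, -352.9, 123.9, 47.3, 84.8])
([280, 294, 29, 31], 37.1, [352.4, 165.1, 78.8, 65.8, -17.8])
side
  face n 610 c [638.2 185.7] z 84.0 slope deg [ 0.31 -2.42]
  face n 677 c [636.7 112.1] z 84.5 slope deg [-0.14 -2.22]
([318, 179, 35, 38], 84.0, [634.0, 184.7, 123.9, 48.1, 2.3])
([339, 190, 39, 40], 84.2, [637.2, 111.1, 126.1, 47.2, 2.4])
([366, 246, 12, 13], 93.2, [541.9, 7.3, 35.9, 26.7, 32.9])
([403, 227, 49, 31], 30.3, [690.4, -72.8, 135.9, 32.9, -88.7])
([386, 252, 46, 30], 30.2, [599.0, -73.4, 131.4, 31.0, -86.2])
([486, 317, 55, 47], 33.7, [563.8, -372.4, 120.0, 53.6, 83.5])
([454, 352, 57, 49], 33.5, [443.3, -354.9, 120.0, 53.0, 85.1])
```

View pics/side9.png

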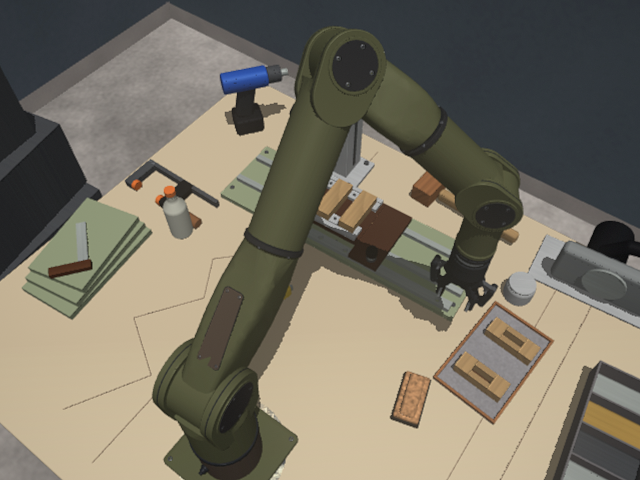

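The side view shows the carriage back under the router, with the knob down at px (372,252) and two feet flat in the tray at (482,375) and (512,340). The hand is clear, so I hand in.

```bash
python3 -c "
from station import ctrl
print(ctrl.observe()['qvel'].round(3)); print(ctrl.sign_off())"
```

```text
[-0.015 -0.004 -0.004  0.005  0.003 -0.002  0.001]
the job is handed in; nothing more can be done
None
```

The job is done and handed in at about 52 s. I drew the carriage out to the loading hole, laid the two routed feet (only two were there) flat and apart in the tray, and put the three blanks in nests 1, 2 and 3. Then I slid the carriage back 190 mm to the hole that puts nest 1 under the cutter.

**Last checks**
- **Pin:** The knob top reads about 93 mm in the side view, as it did with the pin home before. The fingers also came down to the same height as at the other homed grips (68.2 mm) and met firm resistance of about 26 N, so I take the pin as fully home.
- **Blanks:** The block tops stand at 84–85 mm, which is the seated height. For nest 1 the last full check was at the loading hole, because the arm and router mostly hid it afterwards.
- **Feet:** Both lie flat in the tray.
- **Router:** It was not touched as far as I could tell; I saw no contact forces near it.

**What disagreed**
- **Carriage travel:** The camera puts the return travel at about 188.5–189 mm instead of 190. That is within the pin's play and the camera error.
- **Nest 1 slope:** Plane fits on the shadowed or hidden part of nest 1 gave noisy slopes of a few degrees, up to 11° on a small patch under the router, although the height was right.
- **Gripper tilt:** The tool's tilt had crept up to about 3.4° by the end. The blanks still settled to the right height.

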